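# Level the frame repair stand and clamp it

## Task

The platform holding the gilt frame corner is out of level. Turn the two foot-screw wheels at the front of the stand by their upright crank pins until the platform sits level all round, then swing the clamp lever clockwise fully home against its stop. Do not push or lean on the platform or the gilt moulding, and leave the other things on the table where they are.

Things in the scene. Friction and masses are not known exactly. Their poses are not given: they have to be found in the camera images.
- stand: Levelling stand fixed to the table: grey base plate, 18 mm thick, from x = -160 to +130 and y = -200 to +200 mm of its origin (on the table), x away from the robot, turned by up to 0.25 rad. Wheels at (-100, -150) mm (right) and (-100, +150) (left). Beside each, at (-48, -162) and (-48, +162), a 14 mm square witness post, its top 75 mm above the table, flush with that corner's lug when level.
- platform_top (a point): Point on the upper face of the tilting plywood platform, above the stand's origin (75 mm above the table when level). z axis: the face's normal, vertical when level; x and y then parallel to the stand's. The platform is 12 mm thick, from x = -80 to +110, y = -105 to +105 mm in the stand's frame, and carries an L of gilt moulding up to 22 mm high.
- platform: The same platform, with its lugs and moulding, as a body; its origin lies 12 mm below the pivot point described next, its axes are those of platform_top.
- pivot (a point): The fixed pivot foot under the middle of the platform's back edge, at (90, 0) mm in the stand's frame: this point, 75 mm above the table, is on the platform's upper face and does not move.
- lug_right (a point): Top of the aluminium lug on the platform's front right corner, on the right screw's axis; 75 mm above the table, the same height as the pivot point, when the platform is level (up to 20 mm lower at the start).
- lug_left (a point): The same on the front left corner, on the left screw's axis (up to 20 mm higher or lower at the start).
- wheel_right_axis (a point): Centre of the top of the right foot-screw wheel: dark steel disc 86 mm across, 12 mm thick, top 116 mm above the table, on a vertical axis, never rising. Clockwise from above raises the right lug 4.2 mm/rad, anticlockwise lowers it; the left lug stays. Level is up to 4.5 rad away from the start; end stops 6 rad either side of level. Stiff (0.08 N m, 2.5 N at the pin); stays where left.
- wheel_left_axis (a point): The same for the left wheel, which moves the left lug only. This wheel's screw stands on a swivel foot and leans with the right-hand tilt (up to 0.08 rad, its rim then up to 4 mm higher or lower) and stands upright once the right lug is at its level height.
- pin_right (a point): Centre of the top of the right wheel's upright steel crank pin: 12 mm across, 30 mm tall (its top 146 mm above the table), 34 mm from the wheel's axis and fixed to the wheel, so that it can be pushed round from the side with closed fingers or pinched.
- pin_left (a point): The same for the left wheel.
- lever_axis (a point): The clamp lever's vertical axis, on a grey block at the right of the platform, at (0, -135) mm in the stand's frame, 106 mm above the table.
- lever_knob (a point): Centre of the top of the black upright knob (16 mm across, its top 130 mm above the table and 24 mm above the arm) at the end of the 70 mm clamp lever. The flat arm (14 mm wide) lies 96 to 106 mm above the table. Open it points away from the robot, along the platform's right side; home it points out to the right and a little towards the robot.
- clamp_lever (a joint): Clamp lever's angle, rad: 0 fully open (direction -0.4 rad in the stand's frame), growing clockwise from above to the stop at 1.4, fully home (direction -1.8 rad). Starts at 0 to 0.35. Moderately stiff (0.12 N m, under 2 N at the knob), stays where left; it does not change how the wheels turn.
- wax_tin: Small aluminium tin, 38 mm across, 32 mm high, standing on the stand's base plate between the wheels; leave it alone. Origin under its centre.
- size_jar: Amber jar with a white cap, 66 mm across, 85 mm high, left of the stand; leave it alone. Origin under its centre.
- mug: White mug, 80 mm across, 90 mm high, right of the stand; leave it alone. Origin under its centre.
- sanding_block: Cork block 100 x 60 x 35 mm, right of the stand; leave it alone. Origin under its centre.
- brush: Flat paint brush lying on the table, left and nearer the robot than the stand; leave it alone.
- screwdriver: Screwdriver with a red handle lying on the table, right and nearer the robot than the stand; leave it alone.
- hammer: Hammer with a wooden handle lying on the table far left; leave it alone.
- oval_ring: Round gilt ring, 80 mm across and 12 mm high, lying behind the stand; leave it alone.

How it is judged:
By the outcome, as a careful person would: the job done as asked, in the order asked, and still so for the second after the job is handed in, with the robot touching nothing.
It also fails if it takes over 72 s, if anything falls off the work surface, if the arm or the gripper's body presses on something with over 40 N, if the wrist force passes 120 N, or if a joint passes its speed limit or range.

## Robot

A 7-joint arm with a two-finger parallel gripper is mounted at the origin on the work surface. World frame = base frame: x ahead of the robot, y to its left, z up, the work surface at z = 0. Lengths are in m, angles in rad, forces in N, time in s.
With the tool pointing down it reaches from about 0.425 to 0.825 m from the base axis. Payload 3.6 kg.
Tool frame: the origin (TCP) lies at the very end of the fingers, on their centre line; the grasp point (between the pads) lies 19 mm behind it; z points along the fingers, y is the line along which they close (so a half turn about z gives the same grasp; the last joint's range is limited). The gripper opens to 93 mm and grips with 3 to 60 N. Pads are 15 mm wide; open, the fingers measure 128 mm over their backs; the gripper's body (75 mm by 188 mm) begins 65 mm behind the grasp point.
Start: joints at [1.308, 0.615, -0.013, 1.423, 0.008, 1.103, -0.04], TCP at [0.152, -0.632, 0.219] pointing down, gripper open.
Joint ranges: [-3.12, 3.12], [-0.3, 2.06], [-1.34, 1.32], [0.26, 2.42], [-1.36, 4.5], [0.01, 1.98], [-2.84, 2.84]. Speed limits (rad/s): [2.79, 2.79, 3.14, 3.14, 3.14, 3.14, 3.14].

## Interface

Orientations are given as a 3x3 rotation matrix whose columns are the frame's x, y, z axes.
In Python, from bench import env gives the robot as it stands.
- The arm moves only by the shell command python3 -m jog 'ROWS' [FORCE]. ROWS is JSON, a list of rows, each a list of 7 numbers: the opening, from -1 (shut) to 1 (fully open), then the shift along the tool's x, y, z each as a share of 0.02 m, from -1 to 1, then the turn, a rotation vector about the tool's x, y, z each as a share of 0.12 rad, from -1 to 1. In form: [[hand, dx, dy, dz, wx, wy, wz], ...]. A call has 1 to 20 rows; each row shifts and turns the commanded pose from where the row before left it, along the tool's axes as they then stand; what a row does not reach is not made up. A row lasts 1/10 s, in which the tool goes at most 50 mm and 8.59 degrees, less where a joint would pass 70% of its speed; a pose out of reach is approached as far as the arm can. A call with a number of a shift or a turn outside -1 to 1 is refused whole. A call with a gripper value outside its range is refused whole. The fingers move at their own pace and stop on an object; FORCE is the grip in N (left out, the last holds). Time passes only in rows, so rows that do not move let the fingers close. It gives the time, the measured TCP pose, the force, the opening and the grip force at its end, in the units of the state.
- env.read_state(): the state, without advancing time (a new reading comes with each control period).
- env.read_camera(name): name is "side" or "top" or "wrist"; returns a dict with "image" (480x640x3 uint8, red, green, blue), "intrinsics" (3x3 intrinsics, pixels), "extrinsics" (4x4, takes a point from camera to world coordinates); the wrist camera has in their place "T_tool_cam" (4x4, takes a point from camera to tool coordinates, whose origin is the TCP and whose axes are the flange's). Camera axes: x right, y down, z forward; pixel columns grow to the right and rows downward; lengths in m; the calibration is good to about 2 mm. A picture is of the moment at which its call begins: read the wrist's pose just before it. There is no depth.
- env.close_job(): hands the job in; it is judged then, once.
Trained networks look in the newest picture that a camera, given by its name, has taken for a name from the list of things; names that differ only in an ending like _2 or _b are one class to them, and where a whole thing is asked for, a point or a joint stands for the part that bears it (a point fixed in the world has none). Each returns a list of dicts, best first, with "p" (0 to 1); they miss things now and then, are a little off and sometimes report something else, mostly with a low value. They report only what shows in the picture. A call takes as long as a camera call.
- env.spot_in(name, camera): "xyz" ([x, y, z] in m, in world coordinates, good to about 4 mm: the middle of the surface that is visible of it).
The state is a dict: "time_s": time; "q": joint angles; "qvel": joint speeds; "effort": joint torques, N m; "tool_pos": TCP position; "tcp_rot": TCP orientation; "force": force on the tool from outside, world axes, zero at the start; "ft_torque": the same for the moment, N m; "grip_width": opening from 0.0 (shut) to 1.0 (fully open); "grasp_force": force on a finger pad.
Only numpy, scipy, OpenCV 4.12 (cv2) and the standard library are available. Lean on these libraries where they do the work, as an engineer would, in place of code of your own. Each camera call takes 0.05 s, during which the arm holds its last target. There are 200 camera calls.

## Working session

There is one attempt and no reset: what is moved stays moved. The work goes in short steps, Python scripts to look and compute and a shell command to move; the robot and the scene stay as the last step left them, time stands still between calls to the robot, and variables do not carry over. Pictures are saved under pics/ and viewed, at most 10 in all, crops included, and the job is handed in when it is done.

```bash
ls; mkdir -p pics; python3 - <<'E'
from bench import env
import cv2,numpy as np
s=env.read_state(); print({k:np.round(v,3).tolist() for k,v in s.items()})
for c in("side","top"):
    d=env.read_camera(c); cv2.imwrite(f"pics/{c}0.png",d["image"][:,:,::-1]); print(c,np.round(d["intrinsics"],1).tolist(),np.round(d["extrinsics"],3).tolist())
    for n in "stand platform_top lug_right lug_left wheel_right_axis wheel_left_axis pin_right pin_left lever_axis lever_knob wax_tin size_jar mug sanding_block".split():
        print(n,[(round(r["p"],2),np.round(r["xyz"],3).tolist()) for r in env.spot_in(n,c)[:2]])
E
```

```text
pics
{'time_s': 0.0, 'q': [1.308, 0.616, -0.013, 1.425, 0.008, 1.103, -0.04], 'qvel': [-0.001, -0.0, 0.002, -0.0, 0.001, 0.001, -0.0], 'effort': [0.0, -45.893, 0.209, -16.574, -0.061, 0.02, 0.0], 'tool_pos': [0.152, -0.631, 0.217], 'tcp_rot': [[0.972, 0.235, -0.001], [0.235, -0.972, 0.002], [-0.0, -0.003, -1.0]], 'force': [-0.503, 0.088, -0.245], 'ft_torque': [0.054, -0.051, -0.023], 'grasp_force': 0.0, 'grip_width': 0.998}
side [[600.5, 0.0, 324.6], [0.0, 600.5, 238.6], [0.0, 0.0, 1.0]] [[-0.967, -0.154, 0.205, 0.191], [-0.257, 0.601, -0.757, 1.193], [-0.006, -0.785, -0.62, 1.08], [0.0, 0.0, 0.0, 1.0]]
stand [(0.66, [0.542, 0.039, 0.057])]
platform_top [(0.74, [0.578, -0.021, 0.069]), (0.28, [0.334, 0.323, 0.015])]
lug_right [(0.92, [0.579, -0.023, 0.068])]
lug_left []
wheel_right_axis [(0.88, [0.543, 0.039, 0.052])]
wheel_left_axis [(0.91, [0.557, 0.008, 0.074])]
pin_right [(0.87, [0.463, -0.168, 0.112]), (0.38, [0.579, -0.019, 0.072])]
pin_left [(0.84, [0.472, 0.128, 0.117])]
lever_axis [(0.72, [0.544, 0.044, 0.054])]
lever_knob [(0.49, [0.596, -0.182, 0.104])]
wax_tin [(0.59, [0.
[... 424 characters left out ...]
]
stand [(0.57, [0.546, -0.027, 0.061]), (0.19, [0.632, -0.448, 0.041])]
platform_top [(0.66, [0.584, -0.028, 0.073])]
lug_right [(0.79, [0.58, -0.032, 0.068])]
lug_left [(0.62, [0.582, -0.031, 0.068])]
wheel_right_axis [(0.56, [0.546, -0.026, 0.06])]
wheel_left_axis []
pin_right [(0.82, [0.465, -0.172, 0.118]), (0.15, [0.583, -0.03, 0.072])]
pin_left [(0.66, [0.475, 0.117, 0.111])]
lever_axis [(0.58, [0.548, -0.026, 0.059])]
lever_knob [(0.45, [0.591, -0.176, 0.106])]
wax_tin [(0.42, [0.441, -0.036, 0.051]), (0.32, [0.476, 0.12, 0.111])]
size_jar [(0.96, [0.595, 0.387, 0.083])]
mug [(0.74, [0.636, -0.448, 0.044]), (0.43, [0.564, -0.013, 0.071])]
sanding_block [(0.97, [0.436, -0.51, 0.035])]
```

View pics/side0.png

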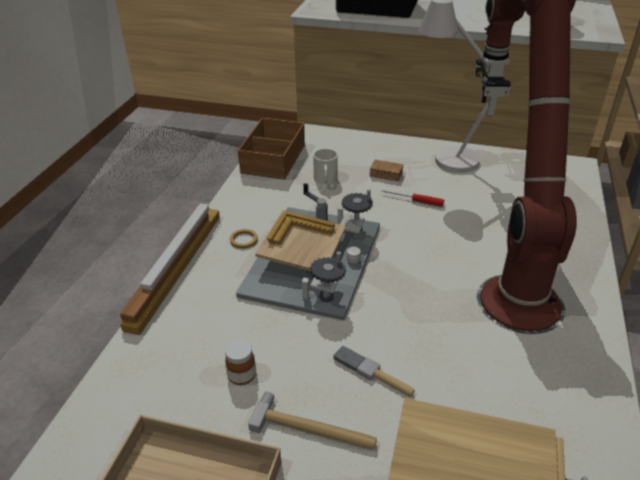

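View pics/top0.png

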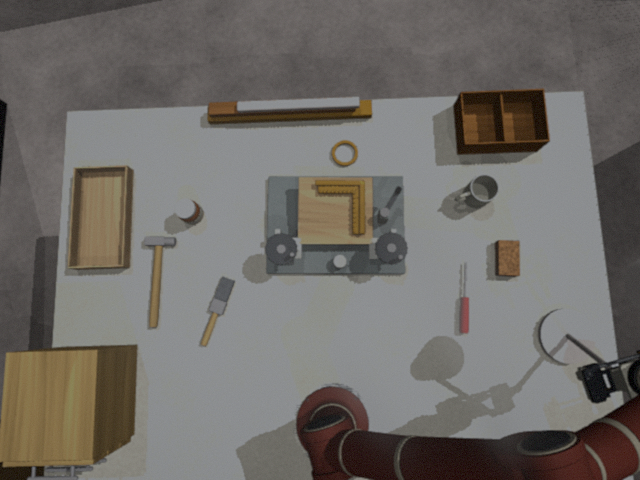

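```bash
python3 - <<'E'
import cv2,numpy as np
a=cv2.imread("pics/top0.png")[165:285,255:415]; b=cv2.imread("pics/side0.png")[180:320,230:390]
a=cv2.resize(a,None,fx=4.5,fy=4.5,interpolation=cv2.INTER_CUBIC); b=cv2.resize(b,None,fx=4.2,fy=4.2,interpolation=cv2.INTER_CUBIC)
cv2.imwrite("pics/a.png",cv2.convertScaleAbs(a,alpha=1.5));cv2.imwrite("pics/b.png",cv2.convertScaleAbs(b,alpha=1.4))
E
```

```text
(no output)
```

View pics/a.png

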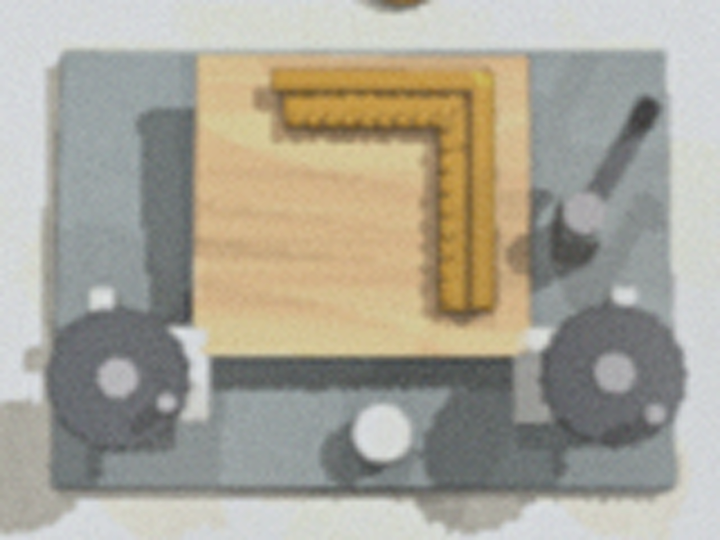

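View pics/b.png

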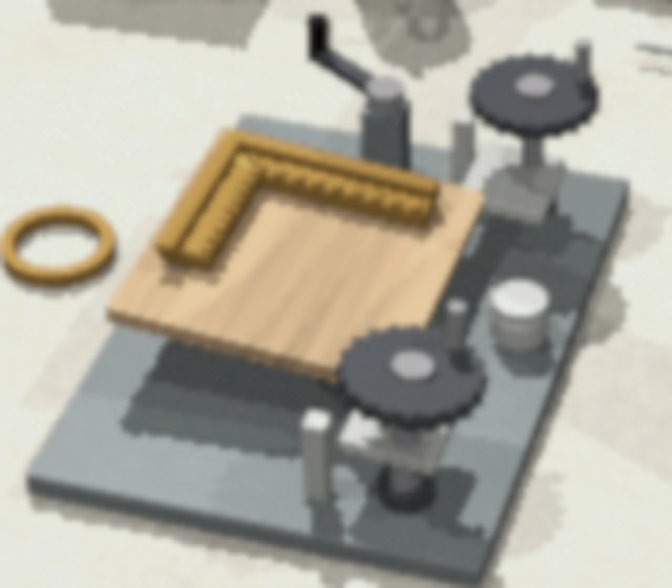

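```bash
cat > h.py <<'E'
import numpy as np, cv2
from bench import env
CAL={}
def ray(d,uv,T=None):
    T=d["extrinsics"] if T is None else T
    K=np.array(d["intrinsics"]);T=np.array(T)
    v=T[:3,:3]@np.linalg.inv(K)@np.array([uv[0],uv[1],1.]); return T[:3,3],v/np.linalg.norm(v)
def tri(rs):
    A=0;b=0
    for o,v in rs:
        P=np.eye(3)-np.outer(v,v);A=A+P;b=b+P@o
    x=np.linalg.solve(A,b); return x,max(np.linalg.norm((np.eye(3)-np.outer(v,v))@(x-o)) for o,v in rs)
def atz(r,z): o,v=r; return o+v*(z-o[2])/v[2]
def wristT():
    s=env.read_state(); T=np.eye(4);T[:3,:3]=s["tcp_rot"];T[:3,3]=s["tool_pos"]; d=env.read_camera("wrist"); return d,T@np.array(d["T_tool_cam"])
E
python3 - <<'E'
from h import *
t=env.read_camera("top");s=env.read_camera("side")
P=dict(wl=((118,378),(412,366)),wr=((614,373),(533,86)),pl=((167,402),(457,306)),pr=((655,413),(583,45)),knob=((645,112),(318,20)),lev=((584,213),(384,87)),tin=((382,433),(520,298)))
for n,(a,b) in P.items():
    ra=ray(t,np.array(a)/4.5+[255-.4,165-.4]);rb=ray(s,np.array(b)/4.2+[230-.4,180-.4])
    x,e=tri([ra,rb]);print(n,np.round(x,4),round(e,4))
d=env.read_camera("wrist");print(np.round(d["T_tool_cam"],3).tolist(),np.round(d["intrinsics"],1).tolist())
E
```

```text
wl [0.4737 0.1241 0.1188] 0.0
wr [ 0.4671 -0.1716  0.1191] 0.0002
pl [0.455  0.0929 0.1429] 0.0002
pr [ 0.4387 -0.1911  0.1441] 0.0005
knob [ 0.6237 -0.1972  0.13  ] 0.0006
lev [ 0.5671 -0.1599  0.109 ] 0.0003
tin [ 0.4433 -0.0333  0.0507] 0.0001
[[0.001, -0.968, -0.253, 0.071], [1.0, 0.001, -0.001, 0.0], [0.002, -0.253, 0.968, -0.167], [0.0, 0.0, 0.0, 1.0]] [[404.4, 0.0, 318.6], [0.0, 404.4, 239.0], [0.0, 0.0, 1.0]]
```

```bash
python3 - <<'E'
from h import *
t=env.read_camera("top");s=env.read_camera("side")
P=dict(bl=((194,54),(110,314)),br=((529,50),(232,130)),fr=((529,354),(483,202)),postL=((101,297),(318,415)),postR=((624,295),(462,124)))
c,si=np.cos(.022),np.sin(.022);R=np.array([[c,si],[-si,c]])
A=[];z=[]
for n,(a,b) in P.items():
    ra=ray(t,np.array(a)/4.5+[255-.4,165-.4]);rb=ray(s,np.array(b)/4.2+[230-.4,180-.4])
    x,e=tri([ra,rb]);l=R.T@(x[:2]-[.5704,-.026]);print(n,np.round(x,4),round(e,4),np.round(l,4))
    if n[0]!='p': A.append([l[0]-.09,l[1]]);z.append(x[2]-.075)
k=np.linalg.lstsq(np.array(A),np.array(z),rcond=None)[0]
print(k,"lugR",k@[-.19,-.15],"lugL",k@[-.19,.15])
E
```

```text
bl [0.6826 0.0769 0.0774] 0.0023 [0.1099 0.1053]
br [ 0.6749 -0.1352  0.0733] 0.0057 [ 0.1069 -0.1069]
fr [ 0.4901 -0.1273  0.05  ] 0.0 [-0.078  -0.1031]
postL [0.5289 0.1379 0.0806] 0.0013 [-0.0451  0.1629]
postR [ 0.5209 -0.1866  0.0685] 0.0016 [-0.0459 -0.1616]
[0.13387556 0.01995002] lugR -0.028428859023862208 lugL -0.0224438542529441
```

```bash
python3 -m jog '[[-0.5,0.5,-1,0,0,0,1],[-0.5,0.5,-1,0,0,0,0.96],[-0.5,0.65,-1,-0.2,0,0,0],[-0.5,0.65,-1,-0.2,0,0,0],[-0.5,0.65,-1,-0.2,0,0,0],[-0.5,0.65,-1,-0.2,0,0,0],[-0.5,0.65,-1,-0.2,0,0,0],[-0.5,0.65,-1,0,0,0,0],[-0.5,0.65,-1,0,0,0,0],[-0.5,0.65,-1,0,0,0,0],[-0.5,0.65,-1,0,0,0,0],[-0.5,0.65,-1,0,0,0,0],[-0.5,0.65,-1,0,0,0,0],[-0.5,0.65,-1,0,0,0,0],[-0.5,0.65,-1,0,0,0,0],[-0.5,0.65,-1,0,0,0,0],[-0.5,0.65,-1,0,0,0,0],[-0.5,0.65,-1,0,0,0,0],[-0.5,0.65,-1,0,0,0,0],[-0.5,0,0,0,0,0,0]]' 20
```

```text
time_s: 3.75
tool_pos: [0.3877, -0.2455, 0.2389]
tcp_rot: [[1.0, 0.008, 0.002], [0.008, -1.0, 0.002], [0.002, -0.001, -1.0]]
force: [-0.2, 0.4, -0.7]
grip_width: 0.247
grasp_force: 0.0
```

```bash
python3 - <<'E'
from h import *
d,T=wristT(); np.savez("pics/w1.npz",T=T); cv2.imwrite("pics/w1.png",d["image"][:,:,::-1])
for n in "lug_right pin_right wheel_right_axis".split(): print(n,[(round(r["p"],2),np.round(r["xyz"],3).tolist()) for r in env.spot_in(n,"wrist")[:2]])
E
```

```text
lug_right [(0.6, [0.524, -0.064, 0.063])]
pin_right [(0.67, [0.469, -0.176, 0.119])]
wheel_right_axis [(0.59, [0.494, -0.112, 0.061])]
```

View pics/w1.png

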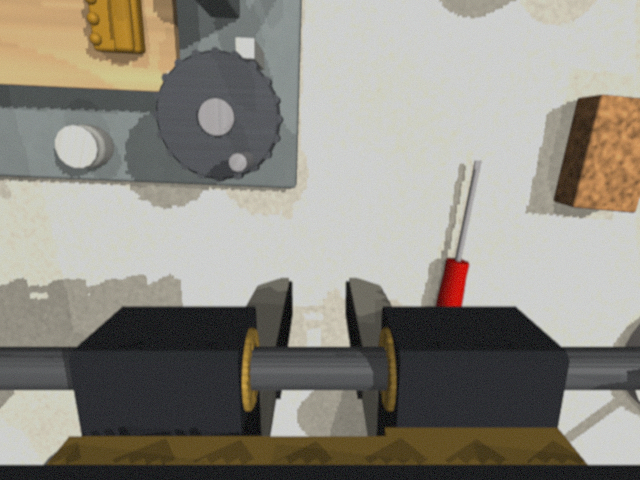

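```bash
python3 - <<'E'
from h import *
T=np.load("pics/w1.npz")["T"]; d=env.read_camera("wrist")
for uv,z in (((216,117),.119),((218,114),.116),((237,162),.146)): print(np.round(atz(ray(d,uv,T),z),4))
E
```

```text
[ 0.4687 -0.1742  0.119 ]
[ 0.4708 -0.1749  0.116 ]
[ 0.4405 -0.1926  0.146 ]
```

```bash
python3 -m jog '[[-0.4,0.86,-0.89,0,0,0,0],[-0.4,0.86,-0.89,0,0,0,0],[-0.4,0.86,-0.89,0,0,0,0],[-0.4,0,0,1,0,0,0],[-0.4,0,0,1,0,0,0],[-0.4,0,0,1,0,0,0],[-0.4,0,0,0,0,0,0],[-0.4,0,0,0,0,0,0]]'; python3 - <<'E'
from h import *
d,T=wristT(); np.savez("pics/w2.npz",T=T); cv2.imwrite("pics/w2.png",d["image"][:,:,::-1])
E
```

```text
time_s: 4.8
tool_pos: [0.4369, -0.196, 0.1789]
tcp_rot: [[1.0, 0.0, -0.0], [0.0, -1.0, -0.0], [-0.0, 0.0, -1.0]]
force: [0.2, -0.6, -0.7]
grip_width: 0.303
grasp_force: 0.0
```

View pics/w2.png

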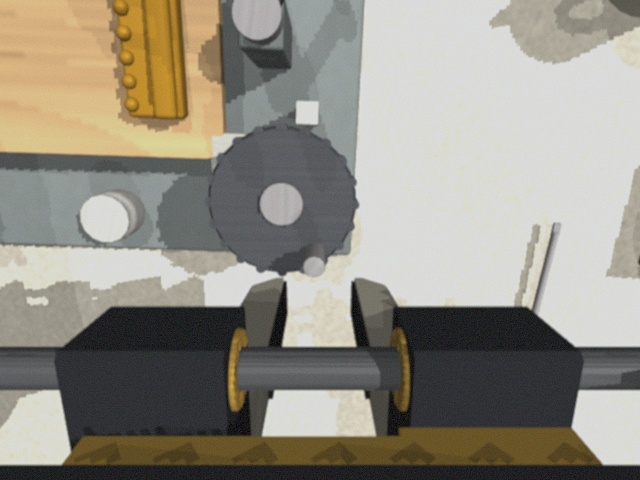

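```bash
python3 - <<'E'
from h import *
T1=np.load("pics/w1.npz")["T"];T=np.load("pics/w2.npz")["T"]; d=env.read_camera("wrist")
for a,b in (((216,117),(281,204)),((237,162),(314,267))): print(np.round(tri([ray(d,a,T1),ray(d,b,T)])[0],4))
for uv,z in (((281,204),.119),((283,199),.116),((314,267),.146)): print(np.round(atz(ray(d,uv,T),z),4))
E
```

```text
[ 0.4687 -0.1742  0.1188]
[ 0.4407 -0.1931  0.1475]
[ 0.4688 -0.1742  0.119 ]
[ 0.4712 -0.1752  0.116 ]
[ 0.4403 -0.1932  0.146 ]
```

```bash
cat >> h.py <<'E'
def arc(a,step,n,r=.034):
    # tool yaw 0: tool x=world x, tool y=-world y ; prints shares
    for i in range(n):
        b=a+step; print([round(r*(np.cos(b)-np.cos(a))/.02,2),round(-r*(np.sin(b)-np.sin(a))/.02,2)],end=' ');a=b
    print(a)
E
python3 -m jog '[[-0.4,0.17,-0.14,1,0,0,0],[-0.4,0,0,1,0,0,0],[-0.4,0,0,0.85,0,0,0],[-0.4,0,0,0,0,0,0],[-1,0,0,0,0,0,0],[-1,0,0,0,0,0,0],[-1,0,0,0,0,0,0],[-1,0,0,0,0,0,0],[-1,0,0,0,0,0,0]]' 20
python3 -c "
from h import *
arc(-2.553,-.25,14)"
```

```text
time_s: 5.8
tool_pos: [0.4412, -0.1932, 0.1228]
tcp_rot: [[1.0, 0.001, 0.002], [0.001, -1.0, -0.001], [0.002, 0.001, -1.0]]
force: [0.2, -0.2, 6.5]
grip_width: 0.122
grasp_force: 20.0
[np.float64(-0.19), np.float64(-0.38)] [np.float64(-0.09), np.float64(-0.41)] [np.float64(0.02), np.float64(-0.42)] [np.float64(0.12), np.float64(-0.41)] [np.float64(0.22), np.float64(-0.36)] [np.float64(0.3), np.float64(-0.3)] [np.float64(0.36), np.float64(-0.22)] [np.float64(0.41), np.float64(-0.12)] [np.float64(0.42), np.float64(-0.01)] [np.float64(0.41), np.float64(0.09)] [np.float64(0.38), np.float64(0.19)] [np.float64(0.32), np.float64(0.28)] [np.float64(0.24), np.float64(0.35)] [np.float64(0.15), np.float64(0.4)] -6.053
```

```bash
python3 -m jog '[[-1,-0.19,-0.38,0,0,0,0],[-1,-0.09,-0.41,0,0,0,0],[-1,0.02,-0.42,0,0,0,0],[-1,0.12,-0.41,0,0,0,0],[-1,0.22,-0.36,0,0,0,0],[-1,0.3,-0.3,0,0,0,0],[-1,0,0,0,0,0,0]]'
```

```text
time_s: 6.5
tool_pos: [0.4471, -0.1485, 0.1221]
tcp_rot: [[1.0, -0.0, -0.001], [-0.0, -1.0, -0.002], [-0.001, 0.002, -1.0]]
force: [-3.3, -3.3, 4.1]
grip_width: 0.123
grasp_force: 20.0
```

```bash
python3 -m jog '[[-1,0.36,-0.22,0,0,0,0],[-1,0.41,-0.12,0,0,0,0],[-1,0.42,-0.01,0,0,0,0],[-1,0.41,0.09,0,0,0,0],[-1,0.38,0.19,0,0,0,0],[-1,0.32,0.28,0,0,0,0],[-1,0.24,0.35,0,0,0,0],[-1,0.15,0.4,0,0,0,0],[-1,0,0,0,0,0,0]]'; python3 - <<'E'
from h import *
d,T=wristT(); np.savez("pics/w3.npz",T=T); cv2.imwrite("pics/w3.png",d["image"][:,:,::-1])
E
```

```text
time_s: 7.4
tool_pos: [0.5089, -0.1598, 0.1222]
tcp_rot: [[1.0, 0.006, 0.013], [0.006, -1.0, 0.007], [0.013, -0.007, -1.0]]
force: [9.1, 7.8, -4.9]
grip_width: 0.096
grasp_force: 19.7
```

View pics/w3.png

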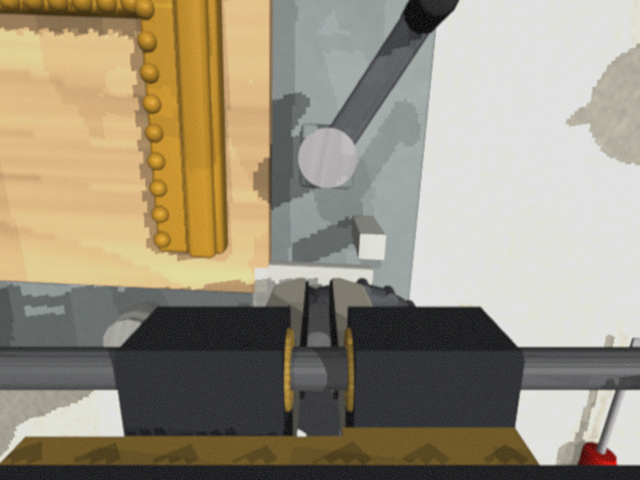

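```bash
python3 -m jog '[[-0.4,0,0,0,0,0,0],[-0.4,0,0,0,0,0,0],[-0.4,0,0,-1,0,0,0],[-0.4,0,0,-1,0,0,0],[-0.4,0,0,-1,0,0,0],[-0.4,0,0,-0.5,0,0,0],[-0.4,-1,0.5,0,0,0,0],[-0.4,-1,0.5,0,0,0,0],[-0.4,-1,0,0,0,0,0],[-0.4,-1,0,0,0,0,0],[-0.4,0,0,0,0,0,0]]'; python3 - <<'E'
from h import *
d,T=wristT(); np.savez("pics/w4.npz",T=T); cv2.imwrite("pics/w4.png",d["image"][:,:,::-1])
E
```

```text
time_s: 8.55
tool_pos: [0.4185, -0.1861, 0.1911]
tcp_rot: [[1.0, -0.001, -0.004], [-0.001, -1.0, 0.001], [-0.004, -0.001, -1.0]]
force: [0.0, 0.6, -0.2]
grip_width: 0.299
grasp_force: 0.0
```

View pics/w4.png

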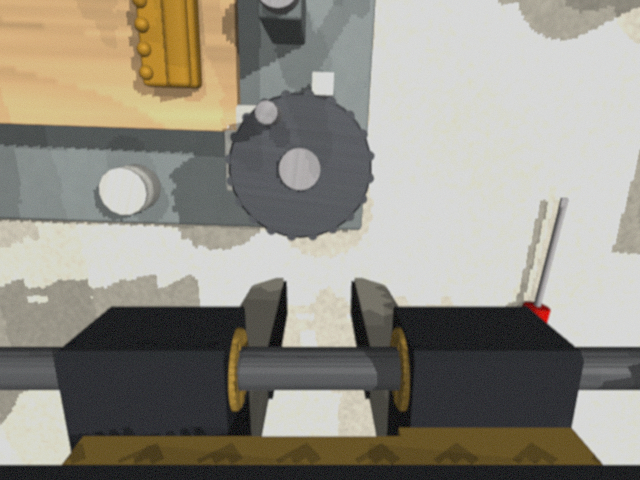

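```bash
python3 -m jog '[[-0.4,0,1,0,0,0,0],[-0.4,0,1,0,0,0,0],[-0.4,0,1,0,0,0,0],[-0.4,0,1,0,0,0,0],[-0.4,0,1,0.5,0,0,0],[-0.4,0,1,1,0,0,0],[-0.4,0,1,1,0,0,0],[-0.4,0,0.25,1,1,0,0],[-0.4,0,0,0.7,1,0,0],[-0.4,0,0,0,1,0,0],[-0.4,0,0,0,1,0,0],[-0.4,0,0,0,0,0,0],[-0.4,0,0,0,0,0,0]]'; cat >> h.py <<'E'
def snap(name,n=4):
    I=0
    for i in range(n):
        d,T=wristT(); I=I+d["image"].astype(float)/n
    np.savez(f"pics/{name}.npz",T=T,I=I,K=d["intrinsics"]); return d,T,I
def proj(T,K,X):
    Y=np.linalg.inv(T)@np.append(X,1); p=K@Y[:3]; return p[:2]/p[2]
def stand(x,y,z,o=(.5715,-.0285),a=-.022):
    return np.array([o[0]+x*np.cos(a)-y*np.sin(a),o[1]+x*np.sin(a)+y*np.cos(a),z])
E
python3 - <<'E'
from h import *
d,T,I=snap("r1"); print(env.read_state()["time_s"])
for X in ((-.048,-.162,.075),(-.1,-.15,.075),(-.08,-.105,.075)): print(proj(T,d["intrinsics"],stand(*X)))
E
```

```text
time_s: 9.9
tool_pos: [0.4226, -0.3292, 0.1069]
tcp_rot: [[1.0, 0.001, -0.001], [0.001, -0.887, 0.461], [-0.0, -0.461, -0.887]]
force: [0.2, 1.4, 0.0]
grip_width: 0.304
grasp_force: 0.0
10.1
[144.51752033  87.59314985]
[138.73138185 172.63730302]
[ 90.95090546 138.68260892]
```

```bash
python3 -m jog '[[-0.4,0,0,-1,-1,0,0],[-0.4,0,0,-1,-1,0,0],[-0.4,0,0,-1,-1,0,0],[-0.4,0,0,-1,-1,0,0],[-0.4,0,-1,-0.5,0,0,0],[-0.4,0,-1,-0.5,0,0,0],[-0.4,0,-1,0,0,0,0],[-0.4,0,-1,0,0,0,0],[-0.4,0,-1,0,0,0,0],[-0.4,0,-1,0,0,0,0],[-0.4,0,-1,0,0,0,0],[-0.4,0,-1,0,0,0,0],[-0.4,0,-1,0,0,0,0],[-0.4,0,-1,0,0,0,0],[-0.4,0,-1,0,0,0,0],[-0.4,0,-1,0,0,0,0],[-0.4,0,-1,0,0,0,0],[-0.4,0,-1,0,0,0,0],[-0.4,0,-1,0,0,0,0],[-0.4,0,-1,0,0,0,0]]'
```

```text
time_s: 12.1
tool_pos: [0.4204, -0.0308, 0.2035]
tcp_rot: [[1.0, 0.003, -0.002], [0.003, -1.0, 0.002], [-0.002, -0.002, -1.0]]
force: [0.0, 0.6, 0.2]
grip_width: 0.301
grasp_force: 0.0
```

```bash
python3 -m jog '[[-0.4,0,-1,0,0,0,0],[-0.4,0,-1,0,0,0,0],[-0.4,0,-1,0,0,0,0],[-0.4,0,-1,0,0,0,0],[-0.4,0,-1,0,0,0,0],[-0.4,0,-1,0,0,0,0],[-0.4,0,-1,0,0,0,0],[-0.4,0,-1,0,0,0,0],[-0.4,0,-1,0,0,0,0],[-0.4,0,-1,0,0,0,0],[-0.4,0,-1,0,0,0,0],[-0.4,0,-1,0,0,0,0],[-0.4,0,-1,0.5,0,0,0],[-0.4,0,-1,1,0,0,0],[-0.4,0,-0.8,1,-1,0,0],[-0.4,0,0,1,-1,0,0],[-0.4,0,0,1,-1,0,0],[-0.4,0,0,0,-1,0,0],[-0.4,0,0,0,0,0,0],[-0.4,0,0,0,0,0,0]]'
python3 - <<'E'
from h import *
d,T,I=snap("l1")
K=d["intrinsics"]
for X in ((-.048,.162,.075),(-.1,.15,.075),(-.08,.105,.075)): print(proj(T,K,stand(*X)))
J=np.load("pics/r1.npz")["I"]
L=I[20:280,360:640];R=J[20:280,0:280]
f=lambda a:cv2.resize(np.clip(a*1.2,0,255).astype(np.uint8)[:,:,::-1],None,fx=1.42*1,fy=1.42,interpolation=cv2.INTER_CUBIC)
# stack enlarged
c=lambda a,x,y:cv2.resize(np.clip(a[y:y+130,x:x+190]*1.2,0,255).astype(np.uint8)[:,:,::-1],(800//2,int(130*400/190)),interpolation=cv2.INTER_CUBIC)
top=np.hstack([f(R),f(L)]); bot=np.hstack([c(J,50,70),c(I,400,70)])
bot=bot[:, :top.shape[1]]; top=top[:,:bot.shape[1]]
o=np.vstack([top,bot[:600-top.shape[0]]]); print(o.shape); cv2.imwrite("pics/cmp1.png",o)
E
```

```text
time_s: 14.1
tool_pos: [0.4203, 0.2564, 0.114]
tcp_rot: [[1.0, 0.003, -0.0], [0.003, -0.887, -0.461], [-0.002, 0.461, -0.888]]
force: [0.5, -0.7, 0.7]
grip_width: 0.301
grasp_force: 0.0
[466.31471972  72.99077416]
[471.21750516 161.60240433]
[522.18270869 130.94968832]
(600, 796, 3)
```

View pics/cmp1.png

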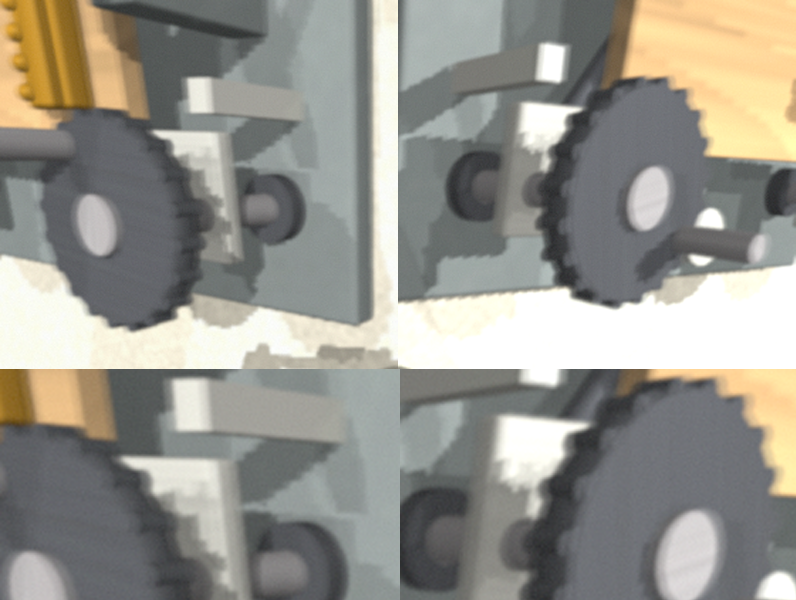

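```bash
cat > fit.py <<'E'
from h import *
from scipy.optimize import least_squares
# per view: (name, post_px, lug_px, side)
def corr(T,K,X,px):
    # rotate camera so that X projects to px
    Y=np.linalg.inv(T)@np.append(X,1);a=Y[:3]/np.linalg.norm(Y[:3]);b=np.linalg.inv(K)@[px[0],px[1],1];b/=np.linalg.norm(b)
    R=cv2.Rodrigues(np.cross(a,b))[0]; T2=T.copy();T2[:3,:3]=T[:3,:3]@R.T;return T2
E
python3 - <<'E'
from fit import *
V=[("r1",(141.5,86.9),(160.6,113.7),-1),("l1",(467.7,63.7),(444.5,92.5),1)]
D=[(np.load(f"pics/{v[0]}.npz"),)+v for v in V]
for D0,n,p,l,s in D:
    K=D0["K"];T=D0["T"];print(n,"hub pred",proj(T,K,stand(-.1,s*.15,.119)),proj(corr(T,K,stand(-.048,s*.162,.075),p),K,stand(-.1,s*.15,.119)))
def f(v):
    r=[]
    for (D0,n,p,l,s),h in zip(D,v[2:]):
        K=D0["K"];T=corr(D0["T"],K,stand(-.048,s*.162,.075),p)
        r+=list(proj(T,K,stand(v[0],s*v[1],h))-l)
    return r
s=least_squares(f,[-.07,.17,.07,.07]);print(s.x,s.cost)
E
```

```text
r1 hub pred [ 72.35044387 179.0967803 ] [ 69.08726321 178.74051767]
l1 hub pred [534.34786098 166.3728925 ] [536.0173594  157.77987159]
[-0.06298505  0.16308468  0.06291575  0.05915949] 3.75624008630037e-26
```

```bash
python3 - <<'E'
import cv2
g=cv2.imread("pics/w3.png",0)
print("cols 350..388");
for r in range(228,286,2): print(r,' '.join(f"{v:3d}" for v in g[r,350:390:2]))
print("row profile col 300:",g[256:284,300].tolist())
E
```

```text
cols 350..388
228 101  81  80  76 112 128 122 127 127 126 126 128 128 127 124 126 153 167 166 163
230 102  81  76  76  93 123 128 127 127 126 125 127 132 125 126 130 141 161 165 164
232 105  85  76  81  82 120 129 124 128 130 126 127 125 127 126 125 127 149 166 161
234  99  79  71  77  79 162 194 190 191 193 189 188 187 170 175 175 169 172 165 162
236 103  86  77  77  76 190 221 221 223 223 224 223 223 221 222 223 222 221 180 161
238 104  95  78  78  82 199 219 217 219 220 222 223 222 221 222 224 222 221 179 163
240 104  96  81  78  94 206 220 218 221 220 222 221 223 221 224 223 225 221 177 161
242 106  99  81  79  90 205 219 220 219 222 222 223 223 221 224 224 223 218 175 165
244 131 131  94  72  99 211 218 217 218 223 222 221 222 222 224 224 223 217 167 160
246 151 152 129  77 104 212 217 218 222 220 221 221 220 222 224 224 223 217 164 159
248 151 153 145  96 116 212 218 219 220 222 221 222 222 218 224 223 223 213 164 162
250 157 154 149 112 119 214 220 220 221 223 220 220 221 222 223 221 223 210 163 160
252 162 159 161 124 135 219 217 219 218 220 221 219 220 221 223 222 221 203 16
[... 811 characters left out ...]
13 162 158 158 161 161 160 160 161
274 217 219 215 217 217 219 217 218 215 218 217 204 158 158 155 158 160 158 164 163
276 217 219 218 218 217 213 214 217 218 219 219 201 155 161 158 159 159 160 159 162
278 215 217 218 219 182 127 114 150 198 218 218 199 159 158 161 161 162 162 161 163
280 199 209 214 185  88  48  46  55 112 207 216 189 154 161 161 163 161 160 166 163
282 129 148 162 116  57  48  47  55  65 173 217 184 159 160 167 158 162 165 161 162
284 119 123 123 118 108 100  73  65  60  93 149 143 152 157 165 160 161 157 151 149
row profile col 300: [102, 103, 105, 100, 109, 109, 121, 132, 138, 161, 185, 211, 215, 217, 217, 215, 215, 217, 217, 218, 213, 186, 148, 120, 120, 121, 120, 122]
```

```bash
python3 - <<'E'
from fit import *
K=np.load("pics/r1.npz")["K"]
V=[("w3",(372.3,247),(372.5,269),-1),("r1",(141.5,86.9),(160.6,113.7),-1),("l1",(467.7,63.7),(444.5,92.5),1)]
Ts=[np.load(f"pics/{v[0]}.npz")["T"] for v in V]
def f(v,V=V):
    r=[]; a=-(v[2]+v[3])/2/.19; b=(v[3]-v[2])/.3
    for (n,p,l,s),T in zip(V,Ts):
        T=corr(T,K,stand(-.048,s*.162,.075),p); x,y=v[0],s*v[1]
        r+=list(proj(T,K,stand(x,y,.075+a*(x-.09)+b*y))-l)
    return r
s=least_squares(f,[-.07,.17,0,0]);print(s.x,s.cost,np.round(s.fun,2)); J=np.linalg.inv(s.jac.T@s.jac);print(np.sqrt(np.diag(J)))
E
```

```text
[-0.06341706  0.16455787 -0.01349338 -0.01698871] 0.9176451204436142 [ 0.34 -1.   -0.4   0.62  0.04  0.41]
[0.00035341 0.00051973 0.00088189 0.00112628]
```

```bash
python3 - <<'E'
from fit import *
K=np.load("pics/r1.npz")["K"];L=lambda n:np.load(f"pics/{n}.npz")["T"]
d=dict(intrinsics=K)
print("before",tri([ray(d,(145,51),L("w1")),ray(d,(187,117),L("w2"))]))
print("after",tri([ray(d,(201,86),L("w4")),ray(d,(227,256),L("w3"))]))
print("post after",tri([ray(d,(322.5,83),L("w4")),ray(d,(372.3,247),L("w3"))]))
# spots of green-channel sharp corners: refine lug far edge rows in w2,w4 near the lug
for n,r0,r1,c in(("w2",120,150,225),("w4",90,120,245)):
    g=cv2.imread(f"pics/{n}.png",0); print(n,g[r0:r1,c].tolist())
for n in("w2","w4","w3"):
    g=cv2.imread(f"pics/{n}.png",0); 
    c=cv2.goodFeaturesToTrack(g[:290],400,.02,5); c=cv2.cornerSubPix(g,c,(4,4),(-1,-1),(3,40,.01))[:,0]
    q={"w2":(187,117),"w4":(201,86),"w3":(227,256)}[n]; p={"w2":(307,112),"w4":(322,83),"w3":(372,247)}[n]
    print(n,"mould",[x.round(1).tolist() for x in c if abs(x-q).max()<7],"post",[x.round(1).tolist() for x in c if abs(x-p).max()<18])
E
```

```text
before (array([ 0.51801013, -0.11037041,  0.07150895]), np.float64(0.0005194782549929493))
after (array([ 0.51762854, -0.11115172,  0.0868332 ]), np.float64(0.00013236704167364946))
post after (array([ 0.52049726, -0.18803083,  0.07702876]), np.float64(0.00012274136450899297))
w2 [110, 107, 110, 108, 104, 107, 111, 109, 109, 111, 111, 114, 132, 177, 199, 213, 212, 211, 213, 211, 211, 208, 209, 207, 209, 206, 210, 210, 209, 198]
w4 [124, 127, 126, 123, 123, 123, 125, 122, 124, 122, 121, 124, 123, 127, 146, 179, 204, 207, 212, 206, 208, 203, 181, 131, 97, 75, 64, 62, 63, 58]
w2 mould [[183.3000030517578, 119.5], [187.89999389648438, 114.5999984741211], [182.0, 114.0]] post [[295.5, 123.5], [317.1000061035156, 124.0999984741211], [296.1000061035156, 100.5999984741211], [318.1000061035156, 101.0], [295.70001220703125, 110.0999984741211], [313.0, 126.0], [293.0, 118.0], [307.5, 100.5999984741211], [317.6000061035156, 114.30000305175781]]
w4 mould [[197.0, 89.0], [195.0, 83.0]] post [[331.79998779296875, 95.0], [312.0, 71.30000305175781], [314.6000061035156, 94.4000015258789], [333.5, 71.9000015258789], [311.0, 85.30000305175781], [327.0, 97.0]]
w3 mould [[231.0, 253.0]] post [[359.5, 233.89999389648438], [358.20001220703125, 257.5], [385.1000061035156, 234.3000030517578], [383.0, 259.79998779296875], [357.0, 249.0], [360.0, 263.0]]
```

```bash
python3 - <<'E'
from fit import *
K=np.load("pics/r1.npz")["K"];L=lambda n:np.load(f"pics/{n}.npz")["T"]
d=dict(intrinsics=K)
P=stand(-.048,-.162,.075)
T3=corr(L("w3"),K,P,(372.3,247)); T4=corr(L("w4"),K,P,(322.8,83.2)); T2=corr(L("w2"),K,P,(306.8,112.3))
y=np.array([.022,1,-.0])  # stand y dir
o,v=ray(d,(300,265.9),T3); o2,v2=ray(d,(370,268.8),T3); n=np.cross(v,v2)
for T,uv in((T4,(245,104.7)),):
    p,w=ray(d,uv,T); t=n@(o-p)/(n@w); print("far edge",p+t*w)
# side view lug edge profile in r1/l1: rows of gray across outer edge
for nm,rr,cc in(("r1",(118,124,130,140,150),(140,185)),("l1",(97,105,115,125),(425,470))):
    I=np.load(f"pics/{nm}.npz")["I"].mean(2)
    for r in rr: print(nm,r,cc[0],I[r,cc[0]:cc[1]].astype(int).tolist())
E
```

```text
far edge [ 0.50695831 -0.13657903  0.06817928]
r1 118 140 [191, 191, 190, 190, 190, 191, 193, 194, 193, 191, 188, 187, 181, 170, 154, 145, 139, 137, 132, 125, 121, 116, 108, 96, 89, 87, 90, 88, 86, 88, 87, 87, 88, 87, 89, 88, 88, 90, 88, 89, 89, 87, 87, 87, 88]
r1 124 140 [186, 181, 179, 181, 178, 175, 172, 176, 179, 184, 186, 185, 182, 177, 161, 149, 139, 139, 132, 128, 120, 116, 111, 100, 92, 89, 86, 86, 88, 86, 88, 88, 88, 89, 89, 90, 89, 88, 88, 89, 89, 87, 86, 91, 95]
r1 130 140 [171, 170, 168, 165, 163, 161, 164, 165, 171, 177, 178, 179, 180, 176, 167, 152, 141, 135, 135, 133, 123, 121, 119, 110, 98, 90, 88, 89, 87, 85, 86, 88, 88, 87, 89, 87, 91, 95, 98, 104, 114, 126, 129, 129, 128]
r1 140 140 [123, 124, 128, 137, 150, 162, 165, 166, 167, 169, 171, 171, 170, 171, 172, 165, 152, 141, 137, 133, 130, 125, 117, 113, 103, 89, 79, 73, 72, 73, 72, 72, 71, 70, 71, 69, 71, 75, 81, 89, 92, 98, 110, 111, 114]
r1 150 140 [104, 110, 115, 118, 132, 148, 158, 162, 163, 164, 167, 167, 169, 168, 169, 169, 165, 152, 142, 136, 136, 132, 124, 118, 110, 100, 89, 76, 71, 73, 68, 67, 63, 61, 53, 51
[... 226 characters left out ...]
, 218, 218, 217, 217, 218, 218, 218]
l1 105 425 [104, 101, 97, 96, 97, 97, 95, 97, 97, 94, 95, 94, 95, 94, 96, 98, 101, 107, 115, 131, 150, 170, 187, 197, 205, 212, 216, 216, 216, 215, 215, 215, 214, 215, 216, 214, 215, 214, 214, 215, 215, 215, 215, 213, 214]
l1 115 425 [98, 95, 96, 97, 97, 98, 97, 95, 94, 92, 91, 97, 96, 93, 97, 100, 107, 116, 126, 131, 135, 137, 143, 157, 178, 191, 196, 203, 210, 213, 211, 205, 200, 196, 197, 196, 196, 197, 202, 203, 207, 208, 208, 206, 207]
l1 125 425 [76, 77, 77, 77, 79, 76, 79, 82, 88, 88, 92, 94, 96, 97, 99, 103, 107, 110, 109, 112, 111, 115, 113, 113, 117, 125, 138, 146, 155, 160, 162, 156, 149, 150, 158, 162, 163, 170, 176, 166, 143, 112, 96, 81, 75]
```

```bash
cat >> fit.py <<'E'
K=np.load("pics/r1.npz")["K"]
def solve(V,h0=None,fixed=None):
    Ts=[np.load(f"pics/{v[0]}.npz")["T"] for v in V]
    def f(v):
        if fixed: v=np.r_[fixed,v]
        r=[]; a=-(v[2]+v[3])/2/.19; b=(v[3]-v[2])/.3
        for (n,p,l,s),T in zip(V,Ts):
            T=corr(T,K,stand(-.048,s*.162,.075),p); x,y=v[0],s*v[1]
            r+=list(proj(T,K,stand(x,y,.075+a*(x-.09)+b*y))-l)
        return r
    s=least_squares(f,[0,0] if fixed else [-.07,.17,0,0]);print(s.x.round(4),np.round(s.fun,2))
E
python3 - <<'E'
from fit import *
for nm,rows in(("r1",range(112,116,1)),):
    I=np.load(f"pics/{nm}.npz")["I"].mean(2)
    for c in (130,140,148,152): print("col",c,100,I[100:124,c].astype(int).tolist())
    print("post",[(r,I[r,125:165].astype(int).tolist()) for r in (85,)], I[70:105,141].astype(int).tolist())
I=np.load("pics/l1.npz")["I"].mean(2)
for c in (448,452,458,470): print("L col",c,80,I[80:104,c].astype(int).tolist())
print("post",[(r,450,I[r,450:490].astype(int).tolist()) for r in (64,)],45, I[45:85,467].astype(int).tolist())
solve([("w3",(372.3,247),(372.5,269),-1),("r1",(141.5,86.9),(153.3,114),-1),("l1",(467.7,63.7),(447,93),1)])
E
```

```text
col 130 100 [115, 115, 115, 114, 113, 112, 114, 111, 113, 113, 111, 121, 147, 176, 191, 190, 190, 188, 190, 189, 191, 188, 185, 184]
col 140 100 [119, 112, 113, 114, 114, 113, 113, 113, 112, 113, 113, 118, 143, 173, 190, 192, 192, 190, 191, 191, 192, 189, 188, 184]
col 148 100 [112, 104, 111, 114, 113, 113, 113, 115, 114, 113, 112, 116, 134, 166, 188, 193, 194, 193, 193, 196, 194, 195, 191, 187]
col 152 100 [96, 98, 110, 111, 113, 113, 113, 113, 115, 114, 111, 115, 128, 150, 170, 175, 177, 181, 181, 183, 181, 183, 183, 183]
post [(85, [72, 75, 78, 89, 100, 107, 118, 145, 171, 189, 192, 192, 194, 195, 198, 194, 194, 196, 195, 191, 186, 179, 175, 165, 151, 137, 132, 131, 132, 135, 134, 132, 136, 132, 133, 132, 133, 133, 132, 134])] [75, 69, 74, 95, 139, 176, 194, 196, 196, 195, 197, 195, 195, 195, 196, 194, 197, 193, 196, 194, 194, 194, 196, 196, 195, 196, 196, 195, 184, 154, 117, 109, 112, 113, 114]
L col 448 80 [73, 81, 89, 94, 96, 95, 97, 94, 95, 96, 101, 124, 153, 173, 182, 184, 184, 187, 191, 190, 192, 193, 194, 194]
L col 452 80 [79, 85, 94, 96, 97, 94, 96, 96, 95, 101, 111, 135, 167, 200, 214, 217, 218, 219, 218, 218, 219, 217, 216, 215]
L col 458 80 [88, 91, 95, 95, 95, 97, 96, 98, 96, 96, 103, 120, 152, 187, 208, 217, 218, 218, 219, 218, 218, 218, 217, 214]
L col 470 80 [87, 88, 83, 81, 79, 79, 78, 79, 81, 80, 83, 89, 102, 134, 174, 204, 215, 218, 217, 217, 217, 217, 216, 215]
post [(64, 450, [99, 101, 99, 101, 98, 97, 101, 121, 150, 172, 187, 195, 206, 220, 223, 223, 223, 223, 222, 223, 223, 223, 223, 224, 221, 198, 166, 136, 119, 112, 95, 84, 79, 78, 79, 77, 81, 79, 80, 80])] 45 [97, 96, 98, 106, 124, 149, 182, 211, 222, 223, 222, 222, 223, 222, 222, 222, 223, 222, 223, 223, 222, 223, 222, 222, 223, 222, 222, 223, 223, 222, 213, 186, 150, 113, 92, 92, 95, 95, 91, 90]
[-0.0632  0.1636 -0.0087 -0.0152] [-0.31  0.88  0.34 -0.37 -0.06 -0.54]
```

```bash
python3 - <<'E'
from fit import *
solve([("w3",(372.3,247),(372.5,269),-1),("r1",(140.4,86.5),(153,112.6),-1),("l1",(467.3,63),(446,91.8),1)])
solve([("w3",(372.3,247),(372.5,269),-1),("r1",(140.4,86.5),(153,112.6),-1),("l1",(467.3,63),(446,91.8),1)],fixed=[-.064,.164])
E
```

```text
[-0.0629  0.1638 -0.0091 -0.0157] [-0.11  0.24  0.07  0.2  -0.05 -0.46]
[-0.0092 -0.015 ] [0.14 1.98 0.77 2.08 0.13 1.34]
```

```bash
python3 - <<'E'
from fit import *
s=env.read_state();print(np.round(s["q"],2),s["tool_pos"].round(4) if hasattr(s["tool_pos"],'round') else s["tool_pos"])
T=corr(np.load("pics/l1.npz")["T"],K,stand(-.048,.162,.075),(467.3,63));d=dict(intrinsics=K)
print(stand(-.1,.15,.116),atz(ray(d,(537.5,159.4),T),.119),atz(ray(d,(612.8,194.6),T),.146))
# after measured post offset
E
```

```text
[-0.78  0.68 -0.02  1.77  0.39  1.08 -2.63] [0.4217 0.2545 0.1154]
[0.47482393 0.12366352 0.116     ] [0.47350608 0.12180999 0.119     ] [0.45577462 0.09490635 0.146     ]
```

```bash
python3 -m jog '[[-0.4,0,0,-1,1,0,0],[-0.4,0,0,-1,1,0,0],[-0.4,0,0,-1,1,0,0],[-0.4,0,0,-1,1,0,0],[-0.4,0.2,1,0,0,0,0],[-0.4,0.2,1,0,0,0,0],[-0.4,0.2,1,0,0,0,0],[-0.4,0.2,1,0,0,0,0],[-0.4,0.2,1,0,0,0,0],[-0.4,0.2,1,0,0,0,0],[-0.4,0.2,1,0,0,0,0],[-0.4,0.2,1,0,0,0,0],[-0.4,0,0,0,0,0,-1],[-0.4,0,0,0,0,0,-1],[-0.4,0,0,0,0,0,-1],[-0.4,0,0,0,0,0,-1],[-0.4,0,0,0,0,0,-1],[-0.4,0,0,0,0,0,-1],[-0.4,0,0,0,0,0,-1],[-0.4,0,0,0,0,0,-1]]'
python3 -m jog '[[-0.4,0,0,0,0,0,-1],[-0.4,0,0,0,0,0,-1],[-0.4,0,0,0,0,0,-1],[-0.4,0,0,0,0,0,-1],[-0.4,0,0,0,0,0,-1],[-0.4,0,0,0,0,0,-1],[-0.4,0,0,0,0,0,-1],[-0.4,0,0,0,0,0,-1],[-0.4,0,0,0,0,0,-1],[-0.4,0,0,0,0,0,-1],[-0.4,0,0,0,0,0,-1],[-0.4,0,0,0,0,0,-1],[-0.4,0,0,0,0,0,-1],[-0.4,0,0,0,0,0,-1],[-0.4,0,0,0,0,0,-1],[-0.4,0,0,0,0,0,-1],[-0.4,0,0,0,0,0,-1],[-0.4,0,0,0,0,0,-1],[-0.4,0,0,0,0,0,-1],[-0.4,0,0,0,0,0,-1]]'
python3 -m jog '[[-0.4,0,0,0,0,0,-1],[-0.4,0,0,0,0,0,-1],[-0.4,0,0,0,0,0,-1],[-0.4,0,0,0,0,0,-1],[-0.4,0,0,0,0,0,-1],[-0.4,0,0,0,0,0,-1],[-0.4,0,0,0,0,0,-0.6],[-0.4,0,0,0,0,0,0],[-0.4,0,0,0,0,0,0]]'
python3 -c "
from bench import env;print(env.read_state()['q'])"
```

```text
time_s: 16.3
tool_pos: [0.4533, 0.1181, 0.1909]
tcp_rot: [[0.57, 0.821, 0.002], [0.821, -0.57, -0.0], [0.001, 0.002, -1.0]]
force: [0.4, -0.2, 0.3]
grip_width: 0.303
grasp_force: 0.0
time_s: 18.3
tool_pos: [0.4533, 0.1178, 0.1906]
tcp_rot: [[-0.975, -0.22, 0.001], [-0.22, 0.975, -0.002], [-0.001, -0.002, -1.0]]
force: [-0.8, 0.2, 0.9]
grip_width: 0.3
grasp_force: 0.0
time_s: 19.2
tool_pos: [0.4534, 0.1185, 0.1903]
tcp_rot: [[-0.533, -0.846, 0.001], [-0.846, 0.533, -0.001], [0.001, -0.001, -1.0]]
force: [-0.1, 0.3, 0.1]
grip_width: 0.297
grasp_force: 0.0
[ 0.48892765  0.68598975 -1.28772288  1.9460082   0.74972013  1.10677782
  1.46234928]
```

```bash
python3 - <<'E'
from fit import *
d,T,I=snap("l2",1)
print(proj(T,K,[.456,.093,.146]),proj(T,K,[.4745,.1225,.119]))
g=cv2.medianBlur(I.mean(2).astype(np.uint8),3)
c=cv2.HoughCircles(g,cv2.HOUGH_GRADIENT,1,15,param1=80,param2=12,minRadius=6,maxRadius=26)
for u,v,r in c[0]:
    if v<330: print(u,v,r,g[int(v),int(u)],atz(ray(d,(u,v),T),.119 if r>14 else .146).round(4))
E
```

```text
[289.93876931 227.51537769] [294.02632045 272.15263294]
209.5 32.5 25.4 223 [ 0.4388 -0.0157  0.119 ]
39.5 25.5 21.0 150 [ 0.5137 -0.0669  0.119 ]
291.5 278.5 18.3 189 [0.4781 0.1252 0.119 ]
369.5 243.5 17.4 112 [0.4254 0.1315 0.119 ]
352.5 225.5 17.2 138 [0.4284 0.1163 0.119 ]
251.5 63.5 24.3 98 [0.4284 0.0091 0.119 ]
321.5 233.5 16.6 72 [0.4469 0.1106 0.119 ]
284.5 233.5 10.0 175 [0.4603 0.0942 0.146 ]
341.5 211.5 25.4 139 [0.4295 0.1055 0.119 ]
33.5 40.5 23.2 143 [ 0.5215 -0.0631  0.119 ]
23.5 252.5 19.9 53 [0.6084 0.0233 0.119 ]
317.5 208.5 15.8 92 [0.4407 0.0963 0.119 ]
553.5 315.5 17.4 126 [0.3498 0.2355 0.119 ]
220.5 50.5 20.5 222 [ 0.439  -0.0053  0.119 ]
58.5 34.5 15.0 117 [ 0.5081 -0.0581  0.119 ]
14.5 239.5 18.2 51 [0.6073 0.0142 0.119 ]
12.5 54.5 15.2 128 [ 0.5359 -0.0639  0.119 ]
29.5 278.5 11.6 120 [0.5942 0.0404 0.146 ]
14.5 39.5 16.5 148 [ 0.5298 -0.0689  0.119 ]
440.5 297.5 8.8 170 [0.4065 0.1717 0.146 ]
265.5 74.5 18.8 97 [0.4251 0.0178 0.119 ]
238.5 173.5 25.4 83 [0.4687 0.0542 0.119 ]
1.5 251.5 14.4 126 [0.6194 0.0156 0.119 ]
11.5 5.5 19.9 148 [ 0.5197 -0.082   0.119 ]
290.5 47.5 19.9 222 [0.406  0.0137 0.119 ]
292.5 219.5 16.0 80 [0.457 0.094 0.119]
320.5 163.5 19.9 140 [0.4251 0.0748 0.119 ]
345.5 259.5 19.9 99 [0.4431 0.1325 0.119 ]
166.5 63.5 18.8 90 [ 0.4678 -0.0157  0.119 ]
265.5 160.5 16.0 147 [0.4512 0.0564 0.119 ]
76.5 325.5 9.6 149 [0.591  0.0762 0.146 ]
265.5 200.5 13.1 210 [0.4589 0.0739 0.146 ]
334.5 188.5 13.8 140 [0.4248 0.0879 0.146 ]
377.5 213.5 14.3 214 [0.4119 0.118  0.119 ]
288.5 203.5 8.2 203 [0.4495 0.0817 0.146 ]
351.5 126.5 7.8 206 [0.4012 0.0658 0.146 ]
241.5 18.5 9.6 137 [ 0.4199 -0.004   0.146 ]
209.5 246.5 9.1 98 [0.4988 0.0786 0.146 ]
```

```bash
python3 -m jog '[[-0.4,0.93,-0.87,0,0,0,0],[-0.4,0,0,1,0,0,0],[-0.4,0,0,1,0,0,0],[-0.4,0,0,1,0,0,0],[-0.4,0,0,0.25,0,0,0],[-0.4,0,0,0,0,0,0],[-1,0,0,0,0,0,0],[-1,0,0,0,0,0,0],[-1,0,0,0,0,0,0],[-1,0,0,0,0,0,0],[-1,-0.01,0.2,0,0,0,1],[-1,-0.01,0.2,0,0,0,1],[-1,-0.01,0.2,0,0,0,1]]' 25
```

```text
time_s: 20.55
tool_pos: [0.4498, 0.1027, 0.1253]
tcp_rot: [[-0.798, -0.603, 0.001], [-0.603, 0.798, 0.0], [-0.001, -0.0, -1.0]]
force: [0.5, 0.1, -0.0]
grip_width: 0.122
grasp_force: 25.0
```

```bash
python3 -m jog '[[-1,-0.01,0.2,0,0,0,1],[-1,-0.01,0.2,0,0,0,1],[-1,-0.01,0.2,0,0,0,1],[-1,-0.01,0.2,0,0,0,1],[-1,-0.01,0.2,0,0,0,1],[-1,-0.01,0.2,0,0,0,1],[-1,-0.01,0.2,0,0,0,1],[-1,-0.01,0.2,0,0,0,1],[-1,-0.01,0.2,0,0,0,1],[-1,-0.01,0.2,0,0,0,1],[-1,-0.01,0.2,0,0,0,1],[-1,-0.01,0.2,0,0,0,1]]'
python3 -m jog '[[-1,-0.01,0.2,0,0,0,1],[-1,-0.01,0.2,0,0,0,1],[-1,-0.01,0.2,0,0,0,1],[-1,-0.01,0.2,0,0,0,1],[-1,-0.01,0.2,0,0,0,1],[-1,-0.01,0.2,0,0,0,1],[-1,-0.01,0.2,0,0,0,1],[-1,-0.01,0.2,0,0,0,1],[-1,-0.01,0.2,0,0,0,1],[-1,-0.01,0.2,0,0,0,1],[-1,-0.01,0.2,0,0,0,1],[-1,0,0,0,0,0,0]]'
```

```text
time_s: 21.75
tool_pos: [0.451, 0.1482, 0.1253]
tcp_rot: [[-0.703, 0.711, -0.001], [0.711, 0.703, 0.002], [0.002, 0.001, -1.0]]
force: [-2.4, 1.9, 0.5]
grip_width: 0.118
grasp_force: 25.1
time_s: 22.95
tool_pos: [0.492, 0.1545, 0.1257]
tcp_rot: [[0.51, 0.86, 0.0], [0.86, -0.51, 0.003], [0.003, -0.001, -1.0]]
force: [-4.2, 4.7, 3.3]
grip_width: 0.115
grasp_force: 25.1
```

```bash
python3 -m jog '[[-0.4,0,0,0,0,0,0],[-0.4,0,0,0,0,0,0],[-0.4,0,0,-1,0,0,0],[-0.4,0,0,-1,0,0,0],[-0.4,0,0,-1,0,0,0],[-0.4,0,0,0,0,0,1],[-0.4,0,0,0,0,0,1],[-0.4,0,0,0,0,0,1],[-0.4,0,0,0,0,0,1],[-0.4,0,0,0,0,0,1],[-0.4,0,0,0,0,0,1],[-0.4,0,0,0,0,0,1],[-0.4,0,0,0,0,0,1],[-0.4,-0.6,-1,0,0,0,0.6],[-0.4,-0.6,-1,0,0,0,0],[-0.4,-0.6,-1,0,0,0,0],[-0.4,-0.6,-1,0,0,0,0],[-0.4,-0.6,-1,0.5,0,0,0],[-0.4,-0.6,-1,1,-1,0,0],[-0.4,0,0,1,-1,0,0]]'
python3 -m jog '[[-0.4,0,0,1,-1,0,0],[-0.4,0,0,0.5,-1,0,0],[-0.4,0,0,0,0,0,0],[-0.4,0,0,0,0,0,0],[-0.4,0,0,0,0,0,0]]'
cat >> fit.py <<'E'
def ascii(nm,c0,r0,w=40,h=60):
    I=np.load(f"pics/{nm}.npz")["I"].mean(2)
    print("cols",c0)
    for r in range(r0,r0+h,3): print(r,' '.join("%3d"%v for v in I[r,c0:c0+w*2:2]))
E
python3 - <<'E'
from fit import *
d,T,I=snap("l3",2); p=proj(T,K,stand(-.048,.162,.075)); print(p)
ascii("l3",int(p[0])-40,max(0,int(p[1])-25),36,72)
E
```

```text
time_s: 24.95
tool_pos: [0.4186, 0.2705, 0.1354]
tcp_rot: [[1.0, 0.005, 0.003], [0.005, -0.971, -0.239], [0.002, 0.239, -0.971]]
force: [0.7, -0.4, 0.3]
grip_width: 0.301
grasp_force: 0.0
time_s: 25.45
tool_pos: [0.4201, 0.2586, 0.1076]
tcp_rot: [[1.0, -0.002, 0.001], [-0.001, -0.888, -0.46], [0.002, 0.46, -0.888]]
force: [-0.9, -0.0, -0.1]
grip_width: 0.302
grasp_force: 0.0
[481.67108606  68.92889564]
cols 441
43 101 101  98  97  98  98  98  96  97  98  97 102  95  96  93  96  96  96  94  98  97  96  95  79  77  78  81  80  79  80  76  82  81  76  79  76
46 100  97  99  98  97  96  98  96  98  97  99  96 101  98  98  95 100 172 175 150 132 116 102  79  80  78  80  78  80  79  80  78  81  78  79  79
49  99  99  98  99  97  98  95  94  97  98  99  98  99  96 100  94 118 213 221 224 222 223 221 220 203 168  88  79  74  79  79  79  80  79  76  78
52  99  97  98 100 100 100 101  97  99 100 100 102  99 101  96  93 138 219 220 223 223 222 222 222 225 193  85  77  78  75  79  79  78  79  78  76
55 103  97 102 101  99 101  99 100 101 100 103 102  98 101  95  96 152 222 220 223 223 222 223 22
[... 2147 characters left out ...]
  97  99  93  92  96 101 104 110 144 175 192 216 217 215 215 212 216 196  85  45  45  46  40  50  44  48  47
103  98  95  96  99  95 100  98  97  98  97  96  93  96  99 102 100 116 139 142 153 187 188 148 129 140 202 151  48  45  43  41  43  43  40  40  51
106  98  97  97  97  96  98  97  99  98  95  86  80  95 104 102 106 121 143 141 140 135 118 110 113 126 198 157  51  45  44  47  44  50  53  57  48
109  99  98 100  97  97  98  96  97  96  86  75  84  99 101 101 107 127 145 124 116 118 113 112 108 134 189 151  54  45  49  47  49  50  54  60  59
112  99  98  99  97  96  97  99  97  89  81  78  88 100 100 102 107 122 123 116 113 114 114 114 112 128 145  70  43  49  50  49  48  51  57  61  69
```

```bash
python3 - <<'E'
from fit import *
R=[("w3",(372.3,247),(372.5,269),-1),("r1",(140.4,86.5),(153,112.6),-1)]
L=[("l3",(481.7,60.5),(476.5,86.7),1)]
solve(R+L); solve(R+L,fixed=[-.063,.1638])
E
```

```text
[-0.0626  0.1638 -0.0068 -0.0011] [ 0.09 -0.16 -0.04 -0.29  0.05  0.43]
[-0.0069 -0.001 ] [-0.06  0.42  0.15  0.39  0.13  1.15]
```

```bash
python3 - <<'E'
from fit import *
T=np.load("pics/w4.npz")["T"];d=dict(intrinsics=K)
p=atz(ray(d,(266,111),T),.146);h=atz(ray(d,(300,169),T),.119);print(p,h,np.arctan2(p[1]-h[1],p[0]-h[0]),np.hypot(*(p-h)[:2]))
E
python3 -m jog '[[-0.4,0,0,-1,1,0,0],[-0.4,0,0,-1,1,0,0],[-0.4,0,0,-1,1,0,0],[-0.4,0,0,-1,1,0,0],[-0.4,0.2,1,-0.5,0,0,0],[-0.4,0.2,1,0,0,0,0],[-0.4,0.2,1,0,0,0,0],[-0.4,0.2,1,0,0,0,0],[-0.4,0.2,1,0,0,0,0],[-0.4,0.2,1,0,0,0,0],[-0.4,0.2,1,0,0,0,0],[-0.4,0.2,1,0,0,0,0],[-0.4,0.2,1,0,0,0,0],[-0.4,0.2,1,0,0,0,0],[-0.4,0.2,1,0,0,0,0],[-0.4,0.2,1,0,0,0,0],[-0.4,0.2,1,0,0,0,0],[-0.4,0.2,1,0,0,0,0],[-0.4,0.2,1,0,0,0,0],[-0.4,0.2,1,0,0,0,0]]'
```

```text
[ 0.49982878 -0.15925781  0.146     ] [ 0.46876317 -0.17461942  0.119     ] 0.45922943515541415 0.034656189174066064
time_s: 27.55
tool_pos: [0.4831, -0.0384, 0.1934]
tcp_rot: [[1.0, -0.001, 0.003], [-0.001, -1.0, -0.0], [0.003, 0.0, -1.0]]
force: [-0.2, -0.1, -0.4]
grip_width: 0.303
grasp_force: 0.0
```

```bash
python3 -m jog '[[-0.4,0.15,1,0,0,0,0],[-0.4,0.15,1,0,0,0,0],[-0.4,0.15,1,0,0,0,0],[-0.4,0.15,1,0,0,0,0],[-0.4,0.15,1,0,0,0,0],[-0.4,0,0.5,0,0,0,0],[-0.4,0,0,0,0,0,-1],[-0.4,0,0,0,0,0,-1],[-0.4,0,0,0,0,0,-1],[-0.4,0,0,0,0,0,-0.8],[-0.4,0,0,0,0,0,0]]'
```

```text
time_s: 28.65
tool_pos: [0.498, -0.1464, 0.1928]
tcp_rot: [[0.897, 0.441, 0.001], [0.441, -0.897, 0.0], [0.001, 0.0, -1.0]]
force: [0.9, 0.6, 0.2]
grip_width: 0.294
grasp_force: 0.0
```

```bash
python3 -m jog '[[-0.4,-0.2,0.62,0,0,0,0],[-0.4,0,0,1,0,0,0],[-0.4,0,0,1,0,0,0],[-0.4,0,0,1,0,0,0],[-0.4,0,0,0.45,0,0,0],[-0.4,0,0,0,0,0,0],[-1,0,0,0,0,0,0],[-1,0,0,0,0,0,0],[-1,0,0,0,0,0,0],[-1,0,0,0,0,0,0],[-1,-0.01,0.2,0,0,0,1],[-1,-0.01,0.2,0,0,0,1],[-1,-0.01,0.2,0,0,0,1]]' 25
python3 -m jog '[[-1,-0.01,0.2,0,0,0,1],[-1,-0.01,0.2,0,0,0,1],[-1,-0.01,0.2,0,0,0,1],[-1,-0.01,0.2,0,0,0,1],[-1,-0.01,0.2,0,0,0,1],[-1,-0.01,0.2,0,0,0,1],[-1,-0.01,0.2,0,0,0,1],[-1,0,0,0,0,0,0]]'
```

```text
time_s: 29.95
tool_pos: [0.5045, -0.1709, 0.124]
tcp_rot: [[0.996, 0.093, 0.002], [0.093, -0.996, -0.001], [0.002, 0.001, -1.0]]
force: [-0.8, 0.7, 3.4]
grip_width: 0.125
grasp_force: 25.0
time_s: 30.75
tool_pos: [0.4954, -0.1991, 0.124]
tcp_rot: [[0.736, -0.677, 0.001], [-0.677, -0.736, -0.004], [0.004, 0.002, -1.0]]
force: [-1.7, -5.0, 3.3]
grip_width: 0.124
grasp_force: 25.0
```

```bash
python3 -m jog '[[-0.4,0,0,0,0,0,0],[-0.4,0,0,0,0,0,0],[-0.4,0,0,-1,0,0,0],[-0.4,0,0,-1,0,0,0],[-0.4,0,0,-1,0,0,-1],[-0.4,0,0,0,0,0,-1],[-0.4,0,0,0,0,0,-1],[-0.4,0,0,0,0,0,-1],[-0.4,0,0,0,0,0,-1],[-0.4,0,0,0,0,0,-1],[-0.4,-0.6,1,0,0,0,-0.2],[-0.4,-0.6,1,0,0,0,0],[-0.4,-0.6,1,0,0,0,0],[-0.4,-0.6,1,0.5,0,0,0],[-0.4,-0.6,1,1,1,0,0],[-0.4,-0.6,1,1,1,0,0],[-0.4,0,0,1,1,0,0],[-0.4,0,0,0.5,1,0,0],[-0.4,0,0,0,0,0,0],[-0.4,0,0,0,0,0,0]]'
python3 - <<'E'
from fit import *
d,T,I=snap("r2",2); p=proj(T,K,stand(-.048,-.162,.075)); print(p,env.read_state()["tool_pos"])
ascii("r2",int(p[0])-30,max(0,int(p[1])-25),36,72)
E
```

```text
time_s: 32.75
tool_pos: [0.4234, -0.3047, 0.1018]
tcp_rot: [[1.0, 0.002, -0.001], [0.002, -0.887, 0.462], [0.0, -0.462, -0.887]]
force: [-0.6, 0.4, 0.7]
grip_width: 0.299
grasp_force: 0.0
[164.75600366  86.66570526] [ 0.42453004 -0.30370375  0.10340858]
cols 134
61  75  74  77  75  78  76  75  75  79  76  73  78  78  79  75  77  74  77  77  75  88  93  93  94  93 105 123 119 121 123 120 118 119 119 119 119
64  77  76  76  75  77  77  73  77  74  74  75  77  78  75  77  75  76  74  75  81  88  94  93 104 115 125 133 125 122 121 117 118 118 118 119 119
67  78  77  75  79  78  75  73  76  74  77  73  74  75  74  75  77  79  75  72  81  87  96  99 112 133 141 138 131 125 120 116 118 117 119 121 117
70  75  75  78  74  77  78  77  74  76  77  82  84  83  83  86  87  90  81  78  80 104 125 136 135 138 138 136 131 122 117 118 120 118 119 117 120
73  78  75  75  77  78  75  75  84 126 159 175 181 181 183 187 188 189 162 143 125 124 136 139 135 135 137 137 137 127 119 118 119 121 120 116 119
76  74  75  77  76  76  75  75  79 128 174 200 202 201 203 202 202 203 176 153 136 140 136 139 137 136
[... 2001 characters left out ...]
 201 201 202 202 203 202 204 207 198 168 144 138 133 117  97  88  92  92  90  92  92  90  88  89  90  89  92
121  51  56 106 144 193 199 201 200 198 199 198 195 199 200 203 202 207 199 168 145 140 134 115  97  92  92  92  92  92  91  92  89  91  92  90  89
124  59  58  97 123 155 177 191 197 195 194 190 183 184 193 199 196 202 198 172 146 137 131 115  94  89  90  90  91  87  92  93  94  88  90  89 100
127  63  60  59  68 103 141 185 196 196 196 184 173 173 184 200 199 206 201 173 145 130 132 119  99  91  91  90  93  91  90  93  90  95  93  99 114
130  71  63  51  49  67 118 157 168 170 170 168 168 168 171 172 181 186 191 170 146 133 137 119 101  90  90  90  92  87  89  89  95 118 132 134 138
```

```bash
python3 - <<'E'
from fit import *
# each: name, post, lug, side, dR, dL (height relative to final, mm->m)
V=[("w3",(372.3,247),(372.5,269),-1,-1.2*.0042,-3.1*.0042),("r1",(140.4,86.5),(153,112.6),-1,-1.2*.0042,-3.1*.0042),("l1",(467.3,63),(446,91.8),1,-1.2*.0042,-3.1*.0042),
("l3",(481.7,60.5),(476.5,86.7),1,-1.2*.0042,0),("r2",(160.1,85.2),(169.2,111.2),-1,0,0)]
Ts=[np.load(f"pics/{v[0]}.npz")["T"] for v in V]
for yaw in(-.022,-.032,-.04):
  for dr in (0,):
    o=(.5715,-.0285)
    def f(v):
        r=[]
        for (n,p,l,s,dR,dL),T in zip(V,Ts):
            R,L=v[2]+dR,v[3]+dL;a=-(R+L)/2/.19;b=(L-R)/.3
            T=corr(T,K,stand(-.048,s*.162,.075,o,yaw),p);x,y=v[0],s*v[1]
            r+=list(proj(T,K,stand(x,y,.075+a*(x-.09)+b*y,o,yaw))-l)
        return r
    s=least_squares(f,[-.07,.17,0,0]);C=np.linalg.inv(s.jac.T@s.jac);print(yaw,s.x.round(4),np.round(s.fun,2),np.sqrt(np.diag(C)).round(4))
E
```

```text
-0.022 [-0.0626  0.1639 -0.0039 -0.0019] [ 0.11 -0.26  0.03 -0.36  0.68 -1.11 -0.64  0.42 -0.17  1.21] [0.0003 0.0005 0.0007 0.0008]
-0.032 [-0.0626  0.164  -0.0039 -0.0017] [ 0.11 -0.34  0.01 -0.31  0.65 -1.08 -0.62  0.35 -0.18  1.28] [0.0003 0.0005 0.0007 0.0008]
-0.04 [-0.0626  0.1641 -0.0038 -0.0014] [ 0.1  -0.4  -0.   -0.27  0.62 -1.05 -0.61  0.3  -0.2   1.34] [0.0003 0.0005 0.0007 0.0008]
```

```bash
python3 -m jog '[[-0.4,0,0.8,0.4,0.61,0,0],[-0.4,0,0.8,0.4,0.61,0,0],[-0.4,0,0.8,0.4,0.61,0,0],[-0.4,0,0,0,0,0,0],[-0.4,0,0,0,0,0,0]]'
python3 - <<'E'
from fit import *
d,T,I=snap("r3",2); p=proj(T,K,stand(-.048,-.162,.075)); print(p,T[:3,3])
ascii("r3",int(p[0])-30,max(0,int(p[1])-25),33,60)
E
```

```text
time_s: 33.35
tool_pos: [0.4243, -0.3323, 0.0576]
tcp_rot: [[1.0, 0.004, -0.001], [0.004, -0.766, 0.643], [0.001, -0.643, -0.766]]
force: [0.8, 0.4, 0.2]
grip_width: 0.296
grasp_force: 0.0
[111.79906686  87.53798206] [ 0.49578417 -0.4382836   0.18668619]
cols 81
62  99  84  72  70  67  70  69  68  67  70  66  69  67  68  70  70  67  66  69  70  70  70  69  70  70  71  69  72  70  68  72  69  69
65 113 111  94  74  65  70  67  69  67  70  70  66  71  67  68  69  69  67  68  69  67  71  70  67  70  66  67  70  69  69  67  69  70
68 114 116  98  74  68  66  69  66  70  66  69  67  65  69  67  67  67  69  71  69  71  69  72  69  67  72  72  71  72  73  72  72  70
71 115 114 103  79  67  68  66  69  68  65  67  67  69  74  77  75  75  68  70  66  70  67  69  69  68  71  69  71  70  68  71  70  68
74 112 113 108  79  70  67  70  71  67  83 121 153 168 170 176 165 147 133 128 126 121 113 110 101  97  93  87  84  75  75  74  69  67
77 116 117 115  92  67  69  68  67  70  78 131 181 190 192 193 182 159 143 143 143 143 140 141 143 144 144 142 139 138 138 134 127 132
80 118 113 112  93  72  68 
[... 1169 characters left out ...]
 113 108 111 109 109
107 120 124 122 123 121  87  76  77  75  74  79  77  76  77  73  77  77  78  78  75  74  71  71  69  63  75 108 114 113 112 111 112 109
110 125 123 123 124 122  96  75  73  73  74  76  75  76  76  76  77  74  78  75  74  74  67  68  72  66  75  99 111 109 110 113 112 112
113 176 176 176 175 176 174 171 169 168 166 167 165 163 163 162 157 161 156 140 127 121 118 114  98  77  67  90 114 112 111 110 112 115
116 188 187 188 188 189 188 186 192 191 189 191 189 191 191 192 189 195 200 182 155 146 143 140 136 112  72  93 112 110 110 111 114 112
119 189 190 188 185 171 179 188 190 189 190 193 191 190 189 189 191 195 203 185 161 147 145 138 137 114  80  85 104 112 110 112 111 108
```

```bash
python3 - <<'E'
from fit import *
g=lambda n:np.load(f"pics/{n}.npz")["I"][:,:,::-1]
z=lambda a,x,y:cv2.resize(np.clip(a[y:y+75,x:x+100]*1.15,0,255).astype(np.uint8),(400,300),interpolation=cv2.INTER_NEAREST)
w3=cv2.imread("pics/w3.png").astype(float)
o=np.vstack([np.hstack([z(g("r3"),60,65),z(g("r2"),110,65)]),np.hstack([z(w3,310,225),z(g("l3"),430,40)])])
cv2.imwrite("pics/cmp2.png",o)
E
```

```text
(no output)
```

View pics/cmp2.png

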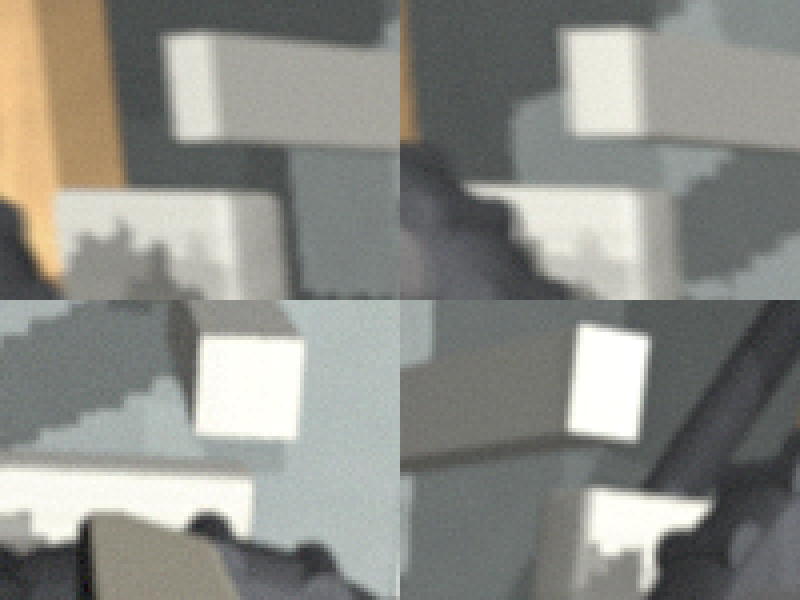

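```bash
python3 - <<'E'
from fit import *
I=np.load("pics/r3.npz")["I"][:,:,0]
for r in (70,80,90,100,108): print(r,60,I[r,60:96].astype(int).tolist())
for yaw in(-.022,-.035):
  T=corr(np.load("pics/r3.npz")["T"],K,stand(-.048,-.162,.075,a=yaw),(107.6,86.5))
  for h in(0,-.002,-.004):
    print(yaw,h,[proj(T,K,stand(x,-.105,.075+h*(.09-x)/.19,a=yaw)).round(1).tolist() for x in(-.0626,-.05,-.03,-.01)],proj(T,K,stand(-.0626,-.164,.075+h*.8,a=yaw)).round(1))
E
```

```text
70 60 [197, 201, 196, 201, 196, 194, 192, 187, 178, 163, 146, 143, 143, 144, 144, 146, 143, 141, 143, 141, 143, 139, 142, 144, 136, 124, 105, 83, 74, 68, 63, 66, 68, 65, 71, 66]
80 60 [212, 211, 208, 209, 206, 203, 200, 199, 198, 189, 175, 164, 149, 147, 147, 146, 145, 147, 148, 144, 143, 147, 145, 141, 144, 141, 132, 110, 85, 74, 65, 68, 68, 63, 66, 65]
90 60 [209, 214, 214, 209, 207, 202, 200, 200, 201, 197, 194, 181, 163, 154, 148, 146, 148, 144, 146, 146, 144, 144, 143, 144, 142, 145, 145, 136, 115, 88, 74, 64, 69, 64, 62, 66]
100 60 [199, 207, 210, 208, 206, 205, 200, 202, 203, 204, 200, 200, 188, 171, 160, 152, 152, 153, 150, 148, 150, 147, 151, 148, 149, 146, 151, 147, 142, 121, 100, 80, 73, 73, 71, 74]
108 60 [211, 211, 210, 205, 204, 202, 206, 200, 202, 201, 206, 205, 200, 190, 174, 159, 155, 152, 152, 153, 151, 151, 151, 153, 152, 153, 156, 153, 157, 151, 130, 103, 83, 72, 74, 73]
-0.022 0 [[71.5, 113.3], [68.8, 93.3], [64.3, 60.3], [59.7, 26.0]] [112.1 113.3]
-0.022 -0.002 [[74.1, 113.4], [71.3, 93.4], [66.5, 60.6], [61.6, 26.3]] [115.  113.4]
-0.022 -0.004 [[76.7, 113.5], [73.7, 93.6], [68.7, 60.8], [63.4, 26.6]] [117.7 113.5]
-0.035 0 [[71.3, 111.5], [68.7, 91.4], [64.4, 58.4], [59.8, 23.9]] [112.  113.4]
-0.035 -0.002 [[73.9, 111.6], [71.1, 91.6], [66.5, 58.6], [61.7, 24.2]] [114.8 113.5]
-0.035 -0.004 [[76.5, 111.7], [73.6, 91.7], [68.7, 58.9], [63.6, 24.5]] [117.6 113.5]
```

```bash
python3 -m jog '[[-0.4,0,0,-1,-0.97,0,0],[-0.4,0,0,-1,-0.97,0,0],[-0.4,0,0,-1,-0.97,0,0],[-0.4,0,0,-1,-0.97,0,0],[-0.4,0,0,-1,-0.97,0,0],[-0.4,0,0,-1,-0.97,0,0],[-0.4,0.6,-1,-0.4,0,0,0],[-0.4,0.6,-1,0,0,0,0],[-0.4,0.6,-1,0,0,0,0],[-0.4,0.6,-1,0,0,0,0],[-0.4,0.6,-1,0,0,0,0],[-0.4,0.6,-1,0,0,0,0],[-0.4,0.6,-1,0,0,0,0],[-0.4,0.6,-1,0,0,0,0],[-0.4,0.6,-1,0,0,0,0],[-0.4,0.6,-1,0,0,0,0],[-0.4,0,0,0,0,0,0],[-0.4,0,0,0,0,0,0],[-0.4,0,0,0,0,0,0]]'
python3 - <<'E'
from fit import *
d,T,I=snap("r4",2);p=proj(T,K,stand(-.048,-.162,.075)).astype(int); print(p,proj(T,K,stand(-.0626,-.164,.072)))
I=I.mean(2)
print("post cols",p[0]-22,I[p[1],p[0]-22:p[0]+22].astype(int).tolist())
print("post/lug column",p[1]-30,I[p[1]-30:p[1]+60,p[0]-6].astype(int).tolist()); print("same -14",I[p[1]-30:p[1]+60,p[0]-14].astype(int).tolist())
print("lug col", [(r,I[r,p[0]-22:p[0]+22].astype(int).tolist()) for r in (p[1]+24,p[1]+27,p[1]+30)])
E
```

```text
time_s: 35.35
tool_pos: [0.5421, -0.1813, 0.1736]
tcp_rot: [[1.0, 0.0, 0.001], [0.0, -1.0, -0.0], [0.001, 0.0, -1.0]]
force: [0.7, 0.2, -0.0]
grip_width: 0.299
grasp_force: 0.0
[330 271] [332.68726422 290.04176328]
post cols 308 [126, 132, 138, 147, 147, 145, 148, 153, 155, 153, 160, 191, 205, 214, 211, 212, 215, 213, 215, 214, 212, 215, 214, 214, 215, 215, 215, 216, 214, 216, 209, 178, 147, 136, 135, 145, 150, 157, 159, 154, 156, 157, 157, 157]
post/lug column 241 [114, 115, 117, 121, 121, 123, 121, 120, 120, 121, 121, 123, 119, 119, 120, 118, 122, 120, 123, 123, 147, 185, 207, 215, 213, 214, 213, 212, 214, 213, 215, 215, 212, 214, 214, 212, 214, 215, 213, 207, 187, 161, 155, 151, 144, 128, 122, 128, 155, 187, 208, 215, 216, 213, 212, 213, 208, 202, 194, 190, 190, 185, 171, 134, 80, 55, 53, 61, 61, 66, 65, 74, 80, 81, 85, 83, 86, 86, 83, 86, 83, 82, 82, 85, 86, 83, 86, 86, 84, 86]
same -14 [125, 120, 115, 100, 87, 83, 79, 84, 91, 93, 99, 102, 99, 102, 100, 102, 101, 99, 101, 101, 105, 100, 99, 104, 117, 133, 143, 150, 150, 155, 155, 153, 155, 152, 154, 155, 153, 153, 151, 150, 143, 
[... 229 characters left out ...]
nt64(295), [187, 188, 190, 189, 189, 188, 186, 190, 189, 189, 188, 187, 194, 202, 209, 210, 212, 215, 214, 214, 214, 214, 212, 194, 159, 138, 133, 134, 137, 135, 142, 152, 156, 156, 156, 157, 158, 154, 157, 158, 158, 153, 126, 80]), (np.int64(298), [183, 174, 159, 148, 146, 145, 150, 164, 178, 186, 188, 184, 186, 185, 188, 193, 202, 205, 207, 200, 202, 199, 194, 180, 155, 138, 135, 136, 134, 136, 140, 142, 147, 149, 155, 155, 156, 156, 157, 159, 155, 150, 117, 72]), (np.int64(301), [132, 84, 46, 43, 47, 48, 51, 62, 98, 145, 175, 187, 188, 188, 187, 186, 190, 188, 188, 186, 189, 188, 182, 167, 143, 133, 133, 136, 137, 137, 134, 135, 136, 141, 138, 138, 141, 144, 152, 156, 157, 149, 109, 65])]
```

```bash
python3 -m jog '[[-0.4,0,0,0,0,-1,0],[-0.4,0,0,0,0,-1,0],[-0.4,0,0,0,0,-1,0],[-0.4,0,0,0,0,-1,0],[-0.4,0,0,0,0,0,0],[-0.4,0,0,0,0,0,0]]'
python3 - <<'E'
from fit import *
d,T,I=snap("r5",2);p=proj(T,K,stand(-.048,-.162,.075)).astype(int); print(p,proj(T,K,stand(-.0626,-.164,.072)))
I=I.mean(2);p=np.clip(p,35,440)
print("post cols",p[0]-22,I[p[1],p[0]-22:p[0]+22].astype(int).tolist())
print("post/lug column",p[1]-30,I[p[1]-30:p[1]+60,p[0]-6].astype(int).tolist()); print("same -14",I[p[1]-30:p[1]+60,p[0]-14].astype(int).tolist())
print("lug col", [(r,I[r,p[0]-22:p[0]+22].astype(int).tolist()) for r in (p[1]+24,p[1]+27,p[1]+30)])
E
```

```text
time_s: 36.05
tool_pos: [0.5425, -0.1809, 0.1718]
tcp_rot: [[0.887, 0.001, -0.462], [0.001, -1.0, 0.001], [-0.462, -0.001, -0.887]]
force: [0.1, -0.7, -0.1]
grip_width: 0.297
grasp_force: 0.0
[331 203] [333.52841893 218.0910984 ]
post cols 309 [78, 81, 81, 79, 78, 76, 76, 81, 78, 91, 130, 175, 190, 191, 190, 190, 193, 193, 197, 194, 196, 194, 196, 195, 194, 197, 196, 196, 197, 196, 196, 185, 163, 146, 141, 143, 141, 144, 142, 141, 143, 144, 144, 145]
post/lug column 173 [144, 141, 145, 144, 142, 142, 144, 143, 142, 142, 145, 144, 143, 145, 141, 144, 143, 144, 141, 145, 144, 146, 161, 180, 192, 193, 193, 194, 193, 192, 193, 194, 190, 194, 195, 194, 195, 195, 191, 179, 158, 146, 142, 147, 155, 169, 188, 204, 205, 199, 197, 192, 194, 193, 192, 191, 193, 191, 191, 189, 186, 187, 188, 194, 194, 191, 193, 190, 192, 190, 186, 176, 153, 126, 105, 84, 73, 58, 60, 67, 67, 69, 74, 78, 78, 79, 81, 84, 82, 85]
same -14 [82, 99, 119, 128, 133, 137, 138, 142, 142, 140, 140, 141, 139, 138, 137, 136, 131, 130, 128, 129, 127, 125, 111, 86, 72, 62, 63, 64, 68, 73, 78, 85, 88, 90, 88, 92, 87, 91, 100, 1
[... 261 characters left out ...]
[192, 191, 190, 192, 190, 189, 192, 190, 192, 191, 191, 190, 190, 194, 188, 190, 192, 191, 192, 193, 192, 193, 189, 175, 151, 141, 142, 140, 143, 141, 143, 141, 139, 142, 142, 143, 141, 141, 142, 140, 141, 143, 144, 142]), (np.int64(230), [191, 191, 191, 191, 191, 188, 193, 191, 190, 190, 192, 189, 194, 190, 196, 191, 191, 192, 191, 193, 191, 193, 189, 173, 147, 140, 140, 140, 142, 142, 141, 143, 142, 140, 140, 143, 141, 141, 141, 142, 139, 140, 138, 139]), (np.int64(233), [187, 189, 187, 184, 185, 184, 185, 179, 183, 185, 186, 185, 187, 188, 185, 187, 186, 186, 186, 188, 190, 189, 182, 162, 143, 140, 141, 140, 141, 142, 144, 142, 141, 140, 140, 142, 141, 142, 141, 140, 140, 140, 139, 139])]
```

```bash
cat > fit2.py <<'E'
from fit import *
q=.0042
V=[("w3",(372.3,247),(372.5,269),-1,-1.2*q,-3.1*q),("r1",(140.4,86.5),(153,112.6),-1,-1.2*q,-3.1*q),("l1",(467.3,63),(446,91.8),1,-1.2*q,-3.1*q),
("l3",(481.7,60.5),(476.5,86.7),1,-1.2*q,0),("r2",(160.1,85.2),(169.2,111.2),-1,0,0),("r3",(107.6,86.5),(117.3,112.1),-1,0,0),
("r4",(329,271.3),(331.6,289.3),-1,0,0),("r5",(329.9,203.9),(332.4,218.1),-1,0,0)]
def run(V,yaw,o=(.5715,-.0285)):
    Ts=[np.load(f"pics/{v[0]}.npz")["T"] for v in V]
    def f(v):
        r=[]
        for (n,p,l,s,dR,dL),T in zip(V,Ts):
            R,L=v[2]+dR,v[3]+dL;a=-(R+L)/2/.19;b=(L-R)/.3
            T=corr(T,K,stand(-.048,s*.162,.075,o,yaw),p);x,y=v[0],s*v[1]
            r+=list(proj(T,K,stand(x,y,.075+a*(x-.09)+b*y,o,yaw))-l)
        return r
    s=least_squares(f,[-.07,.17,0,0],loss="soft_l1");C=np.linalg.inv(s.jac.T@s.jac);print(yaw,s.x.round(4),np.round(f(s.x),1),np.sqrt(np.diag(C)).round(4))
E
python3 - <<'E'
from fit2 import *
for y in(-.022,-.035): run(V,y); run([v for v in V if v[0] in("l3","r4","r5")],y); run([v for v in V if v[0] in("l3","r4","r3","r5")],y)
E
```

```text
-0.022 [-0.0624  0.1642 -0.0034 -0.0016] [ 0.8 -0.2 -0.1 -0.6  0.6 -1.4 -0.6  0.1 -0.3  1.   0.2  1.1 -0.2 -0.1
 -0.3 -0. ] [0.0003 0.0004 0.0005 0.0009]
-0.022 [-0.0624  0.1644 -0.0033 -0.0009] [ 0.   0.   0.1 -0.  -0.   0. ] [0.0005 0.0005 0.0013 0.0009]
-0.022 [-0.0622  0.1644 -0.003  -0.0009] [-0.  -0.4 -0.1  0.7  0.1 -0.2 -0.  -0.1] [0.0004 0.0005 0.0006 0.0009]
-0.035 [-0.0625  0.1644 -0.0034 -0.0012] [ 0.8 -0.3 -0.2 -0.5  0.6 -1.3 -0.6  0.  -0.3  1.1  0.2  1.3 -0.2 -0.1
 -0.3 -0.1] [0.0003 0.0004 0.0005 0.0009]
-0.035 [-0.0625  0.1646 -0.0032 -0.0005] [-0. -0.  0.  0. -0. -0.] [0.0005 0.0005 0.0013 0.0009]
-0.035 [-0.0623  0.1645 -0.003  -0.0006] [-0.1 -0.5 -0.1  0.9  0.  -0.2 -0.1 -0.1] [0.0004 0.0005 0.0006 0.0009]
```

```bash
python3 -m jog '[[-0.4,0,0,0,0,1,0],[-0.4,0,0,0,0,1,0],[-0.4,0,0,0,0,1,0],[-0.4,0,0,0,0,1,0],[-0.4,-0.78,0.3,0,0,0,0],[-0.4,-0.78,0.3,0,0,0,0],[-0.4,-0.78,0.3,0,0,0,0],[-0.4,0,0,0,0,0,1],[-0.4,0,0,0,0,0,1],[-0.4,0,0,0,0,0,1],[-0.4,0,0,0,0,0,1],[-0.4,0,0,0,0,0,0]]'
```

```text
time_s: 37.35
tool_pos: [0.4954, -0.1988, 0.1743]
tcp_rot: [[0.887, -0.462, 0.003], [-0.462, -0.887, 0.0], [0.002, -0.001, -1.0]]
force: [0.4, 0.2, -0.1]
grip_width: 0.299
grasp_force: 0.0
```

```bash
python3 -m jog '[[-0.4,0,0,1,0,0,0],[-0.4,0,0,1,0,0,0],[-0.4,0,0,0.5,0,0,0],[-0.4,0,0,0,0,0,0],[-1,0,0,0,0,0,0],[-1,0,0,0,0,0,0],[-1,0,0,0,0,0,0],[-1,0,0,0,0,0,0],[-1,-0.065,0.193,0,0,0,1],[-1,-0.065,0.193,0,0,0,1],[-1,-0.065,0.193,0,0,0,1],[-1,-0.065,0.193,0,0,0,1],[-1,-0.065,0.193,0,0,0,1],[-1,-0.065,0.193,0,0,0,1],[-1,0,0,0,0,0,0]]' 25
```

```text
time_s: 38.85
tool_pos: [0.4743, -0.2116, 0.1236]
tcp_rot: [[0.363, -0.932, 0.001], [-0.932, -0.363, -0.003], [0.003, 0.0, -1.0]]
force: [-3.4, -5.2, 5.3]
grip_width: 0.12
grasp_force: 25.0
```

```bash
python3 -m jog '[[-0.4,0,0,0,0,0,0],[-0.4,0,0,0,0,0,0],[-0.4,0,0,-1,0,0,0],[-0.4,0,0,-1,0,0,0],[-0.4,0,0,-1,0,0,0],[-0.4,-0.93,-0.36,-0.5,0,0,-1],[-0.4,-0.88,-0.47,0,0,0,-1],[-0.4,-0.82,-0.57,0,0,0,-1],[-0.4,-0.74,-0.67,0,0,0,-1],[-0.4,-0.66,-0.75,0,0,0,-1],[-0.4,-0.56,-0.83,0,0,0,-1],[-0.4,-0.46,-0.89,0,0,0,-1],[-0.4,-0.35,-0.94,0,0,0,-1],[-0.4,-0.24,-0.97,0,0,0,-1],[-0.4,-0.12,-0.99,0,0,0,-1],[-0.4,-0.2,-1,0,0,0,0],[-0.4,-0.2,-1,0,0,0,0],[-0.4,-0.2,-1,0,0,0,0],[-0.4,-0.2,-1,0,0,0,0],[-0.4,-0.2,-1,0,0,0,0]]'
python3 -m jog '[[-0.4,-0.2,-1,0,0,0,0],[-0.4,-0.2,-1,0,0,0,0],[-0.4,-0.2,-1,0,0,0,0],[-0.4,-0.2,-1,0,0,0,0],[-0.4,-0.2,-1,0,0,0,0],[-0.4,-0.2,-1,0,0,0,0],[-0.4,-0.2,-1,0,0,0,0],[-0.4,-0.2,-1,0.5,0,0,0],[-0.4,0,-1,1,-1,0,0],[-0.4,0,-0.5,1,-1,0,0],[-0.4,0,0,1,-1,0,0],[-0.4,0,0,0.5,-1,0,0],[-0.4,0,0,0,0,0,0],[-0.4,0,0,0,0,0,0],[-0.4,0,0,0,0,0,0]]'
python3 - <<'E'
from fit import *
d,T,I=snap("l4",2); p=proj(T,K,stand(-.048,.162,.075)); print(p)
ascii("l4",int(p[0])-30,max(0,int(p[1])-28),30,69)
E
```

```text
time_s: 40.85
tool_pos: [0.4537, 0.0928, 0.1927]
tcp_rot: [[1.0, 0.004, -0.001], [0.004, -1.0, 0.002], [-0.001, -0.002, -1.0]]
force: [0.4, -0.3, 0.7]
grip_width: 0.298
grasp_force: 0.0
time_s: 42.35
tool_pos: [0.4229, 0.2689, 0.1146]
tcp_rot: [[1.0, -0.001, 0.001], [-0.001, -0.889, -0.459], [0.001, 0.459, -0.889]]
force: [0.6, -0.3, 0.6]
grip_width: 0.302
grasp_force: 0.0
[484.21749899  76.92099563]
cols 454
48  98  99  96  98  96  97  95  97  96  93  98  96  95  96  95  98  97  88  79  78  76  77  75  78  78  76  78  77  80  79
51  98  99  97  95  99  96  96  97  93  92  95  96  99  96  96  95  96  89  78  78  77  79  77  78  81  79  77  78  75  77
54  94  98  95  95 100  96  95  96  95  93  95  94 111 117 105  96  97  82  76  74  77  80  79  77  77  80  80  80  81  75
57  96  96  95  95  98  95  99  95  99  97  94 112 204 220 219 213 205 191 176 154 110  79  78  79  76  75  80  82  77  76
60  94 100  99 103  99 100  97 101 101  97  93 121 213 221 221 223 221 221 224 222 148  79  79  77  76  80  78  81  77  80
63  97  99  98  98 100  98  97  98 100 100  95 138 217 220 220 221 222 2
[... 1446 characters left out ...]
 102 131 175 218 221 220 219 219 220 219 219 221 219 220 215 149  58  46  48  54
102  98  98  97  97  99  97  92  91  97  98 104 132 183 219 221 219 221 220 220 219 217 194 180 177 117  46  47  53  53  73
105  97  98  97  95  98  99  88  95  99  99 105 140 189 216 216 201 189 185 214 198 100  48  44  42  45  47  47  48  71  91
108  97  96  97  98  98  95  89  93  97 101 106 141 153 153 153 128 111 132 176 133  49  43  43  48  41  43  39  46  82  90
111  97  94  96  95  97  90  85  97 100 101 106 139 139 129 128 116 113 114 123 126  48  45  39  42  45  50  52  46  69  79
114 100  96  97  97  95  85  87  97  96 101 115 133 127 113 111 111 111 110 124 131  54  43  44  52  46  55  59  62  69  85
```

```bash
python3 - <<'E'
from fit2 import *
W=[(n,p,l,s,dR-.7*q,dL) for n,p,l,s,dR,dL in V]+[("l4",(484.2,68.7),(477.7,94),1,0,0)]
for y in(-.022,-.035): run(W,y); run([w for w in W if w[0] in("l3","l4","r3","r4","r5")],y)
E
```

```text
-0.022 [-0.0625  0.1642 -0.0004 -0.0013] [ 0.8 -0.2 -0.1 -0.6  0.9 -1.4 -0.3  0.1 -0.3  1.   0.2  1.2 -0.2 -0.
 -0.4 -0.  -0.4 -0.1] [0.0003 0.0004 0.0005 0.0007]
-0.022 [-6.230e-02  1.644e-01 -1.000e-04 -9.000e-04] [-0.  -0.2 -0.   0.9  0.  -0.1 -0.1  0.  -0.  -0.4] [0.0003 0.0005 0.0006 0.0008]
-0.035 [-0.0625  0.1644 -0.0004 -0.001 ] [ 0.8 -0.2 -0.2 -0.4  0.8 -1.3 -0.3  0.1 -0.3  1.1  0.2  1.3 -0.3 -0.
 -0.4 -0.1 -0.3 -0.1] [0.0003 0.0004 0.0005 0.0007]
-0.035 [-6.240e-02  1.645e-01 -1.000e-04 -6.000e-04] [-0.  -0.3 -0.1  1.1 -0.  -0.1 -0.1 -0.  -0.1 -0.4] [0.0003 0.0005 0.0006 0.0008]
```

```bash
python3 -m jog '[[-0.4,0,0,-1,1,0,0],[-0.4,0,0,-1,1,0,0],[-0.4,0,0,-1,1,0,0],[-0.4,0,0,-1,1,0,0],[-0.4,0.5,1,0,0,0,0],[-0.4,0.5,1,0,0,0,0],[-0.4,0.5,1,0,0,0,0],[-0.4,0.5,1,0,0,0,0],[-0.4,0.5,1,0,0,0,0],[-0.4,0.5,1,0,0,0,0],[-0.4,0.5,0.9,0,0,0,0],[-0.4,0,0,0,0,0,-1],[-0.4,0,0,0,0,0,-1],[-0.4,0,0,0,0,0,-1],[-0.4,0,0,0,0,0,-1],[-0.4,0,0,0,0,0,-1],[-0.4,0,0,0,0,0,-1],[-0.4,0,0,0,0,0,0]]'
```

```text
time_s: 44.25
tool_pos: [0.4926, 0.1541, 0.1902]
tcp_rot: [[0.752, 0.659, 0.002], [0.659, -0.752, 0.002], [0.003, -0.0, -1.0]]
force: [0.1, 0.4, 0.3]
grip_width: 0.297
grasp_force: 0.0
```

```bash
python3 -m jog '[[-0.4,0,0,1,0,0,0],[-0.4,0,0,1,0,0,0],[-0.4,0,0,1,0,0,0],[-0.4,0,0,0.2,0,0,0],[-0.4,0,0,0,0,0,0],[-1,0,0,0,0,0,0],[-1,0,0,0,0,0,0],[-1,0,0,0,0,0,0],[-1,0,0,0,0,0,0]]' 25
python3 -m jog '[[-1,0.05,0.165,0,0,0,0.8],[-1,0.05,0.165,0,0,0,0.8],[-1,0,0,0,0,0,0],[-1,0,0,0,0,0,0]]'
```

```text
time_s: 45.15
tool_pos: [0.493, 0.1556, 0.1257]
tcp_rot: [[0.751, 0.661, 0.002], [0.661, -0.751, 0.002], [0.002, -0.0, -1.0]]
force: [0.4, -0.2, 0.1]
grip_width: 0.12
grasp_force: 25.0
time_s: 45.55
tool_pos: [0.4981, 0.152, 0.1252]
tcp_rot: [[0.862, 0.507, 0.0], [0.507, -0.862, 0.002], [0.001, -0.001, -1.0]]
force: [-0.5, 0.7, 0.9]
grip_width: 0.12
grasp_force: 25.0
```

```bash
python3 - <<'E'
import numpy as np
p=.533
for i in range(14):
    print([round((.00706*np.cos(p)-.01944*np.sin(p))/.02,2),round((.00706*np.sin(p)+.01944*np.cos(p))/.02,2)],end=" ");p+=.12
print(p)
E
```

```text
[np.float64(-0.19), np.float64(1.02)] [np.float64(-0.31), np.float64(0.99)] [np.float64(-0.43), np.float64(0.94)] [np.float64(-0.54), np.float64(0.88)] [np.float64(-0.64), np.float64(0.81)] [np.float64(-0.73), np.float64(0.73)] [np.float64(-0.81), np.float64(0.64)] [np.float64(-0.88), np.float64(0.54)] [np.float64(-0.94), np.float64(0.43)] [np.float64(-0.99), np.float64(0.31)] [np.float64(-1.02), np.float64(0.19)] [np.float64(-1.03), np.float64(0.07)] [np.float64(-1.03), np.float64(-0.06)] [np.float64(-1.02), np.float64(-0.18)] 2.213000000000001
```

```bash
python3 -m jog '[[-0.3,0,0,0,0,0,0],[-0.3,0,0,0,0,0,0],[-0.3,0,0,-1,0,0,0],[-0.3,0,0,-1,0,0,0],[-0.3,0,0,-1,0,0,0],[-0.3,-0.19,1,-0.4,0,0,-1],[-0.3,-0.31,0.99,0,0,0,-1],[-0.3,-0.43,0.94,0,0,0,-1],[-0.3,-0.54,0.88,0,0,0,-1],[-0.3,-0.64,0.81,0,0,0,-1],[-0.3,-0.73,0.73,0,0,0,-1],[-0.3,-0.81,0.64,0,0,0,-1],[-0.3,-0.88,0.54,0,0,0,-1],[-0.3,-0.94,0.43,0,0,0,-1],[-0.3,-0.99,0.31,0,0,0,-1],[-0.3,-1,0.19,0,0,0,-1],[-0.3,-1,0.07,0,0,0,-1],[-0.3,-1,-0.06,0,0,0,-1],[-0.3,-1,-0.18,0,0,0,-1],[-0.3,0,0,0,0,0,0]]'
python3 - <<'E'
from fit import *
d,T,I=snap("k1",1); s=env.read_state(); print(s["time_s"],proj(T,K,[.6237,-.1972,.13]),proj(T,K,[.567,-.16,.106]))
g=cv2.medianBlur(I.mean(2).astype(np.uint8),3)
u,v=proj(T,K,[.6237,-.1972,.13]).astype(int)
m=(g<55).astype(np.uint8); x0,y0=max(u-40,0),max(v-40,0); print(g[y0:y0+80:4,x0:x0+80:4])
E
```

```text
time_s: 47.55
tool_pos: [0.5948, -0.1235, 0.1916]
tcp_rot: [[-0.591, 0.807, -0.001], [0.807, 0.591, -0.001], [-0.0, -0.001, -1.0]]
force: [-0.2, -0.6, -0.2]
grip_width: 0.35
grasp_force: 0.0
47.6 [285.15796343 370.38677319] [249.91620194 263.82383361]
[[ 90  88  89  88  88  43  23  23  27 110  73  54 176 178 178 177 178 178
  176 177]
 [ 89  90  89  89  88  28  24  20  55 112  72  64 125 178 178 176 178 179
  178 177]
 [ 89  91  89  89  79  27  23  23  79 110  74  70  58 178 177 177 177 179
  177 175]
 [ 89  90  89  90  56  23  25  19 104  84  73  73  61 198 179 177 179 178
  177 179]
 [ 70  69  71  72  41  27  31  34  81  75  60  62  56  63 189 136 139 140
  137 139]
 [ 47  45  45  45  46  45  44  45  46  45  44  44  44  45  43  44  46  43
   44  45]
 [ 53  54  52  53  53  53  51  55  54  56  53  52  52  52  53  54  52  54
   56  57]
 [ 56  52  56  59  54  56  57  54  55  56  56  55  57  54  55  57  55  56
   55  61]
 [ 58  63  63  64  59  59  58  57  56  57  58  59  58  57  59  57  59  57
   59  58]
 [ 67  65  64  66  63  57  59  59  58  59  59  59  58  58  58  59  62  57
   55  59
[... 152 characters left out ...]
  61  61
   60  62]
 [ 60  67  68  67  68  66  67  66  62  61  61  61  59  59  61  62  60  61
   62  60]
 [ 66  68  65  66  66  65  66  67  66  64  61  61  59  59  61  60  62  58
   60  61]
 [ 56  56  58  63  60  61  61  60  58  61  60  57  57  55  56  53  56  54
   54  57]
 [ 68  67  66  72  56  61 192 192 192 192 194 193 196 194 194 189 193 192
  192 195]
 [ 78  78  77  77  36 126 232 232 232 231 232 233 232 232 232 232 232 232
  232 232]
 [ 77  78  77  78 101 203 233 232 232 232 231 230 232 231 231 231 232 232
  231 231]
 [ 76  77  79  76 225 233 232 231 233 232 231 232 232 231 232 231 231 232
  232 232]
 [ 75  77  78  78 232 231 232 232 232 232 232 232 232 231 232 231 232 232
  232 232]]
```

```bash
python3 - <<'E'
from fit import *
d=dict(intrinsics=K)
for n in("r4","r5"):
    D=np.load(f"pics/{n}.npz");T=D["T"];u,v=proj(T,K,[.6245,-.198,.13]);g=D["I"].mean(2);print(n,u,v)
    w=g[max(0,int(v)-40):int(v)+40,int(u)-40:int(u)+40]; nb,lab,st,ce=cv2.connectedComponentsWithStats((w<45).astype(np.uint8))
    for s,c in zip(st[1:],ce[1:]):
        if s[4]>60: p=c+[int(u)-40,max(0,int(v)-40)]; print(s.tolist(),p.round(1),atz(ray(d,p,T),.125).round(4))
E
```

```text
r4 352.5670644111677 108.89219324062482
[30, 24, 31, 29, 500] [355.8 107.8] [ 0.6253 -0.2     0.125 ]
r5 363.1094812981368 73.32670458627236
[25, 0, 43, 50, 1641] [368.7  56.3] [ 0.6292 -0.2002  0.125 ]
```

```bash
python3 -m jog '[[-0.3,-0.98,-0.26,0,0,0,0],[-0.3,-0.98,-0.26,0,0,0,0],[-0.3,-0.98,-0.26,0,0,0,0],[-0.3,-0.98,-0.26,0,0,0,0],[-0.3,0,0,1,0,0,0],[-0.3,0,0,1,0,0,0],[-0.3,0,0,1,0,0,0],[-0.3,0,0,0.95,0,0,0],[-0.3,0,0,0,0,0,0],[-1,0,0,0,0,0,0],[-1,0,0,0,0,0,0],[-1,0,0,0,0,0,0],[-1,0,0,0,0,0,0]]' 25
```

```text
time_s: 48.9
tool_pos: [0.6243, -0.1939, 0.1145]
tcp_rot: [[-0.596, 0.803, -0.001], [0.803, 0.596, 0.001], [0.002, -0.0, -1.0]]
force: [-3.7, 0.3, 3.7]
grip_width: 0.161
grasp_force: 25.0
```

```bash
python3 -m jog '[[-1,-0.137,-0.397,0,0,0,1],[-1,-0.137,-0.397,0,0,0,1],[-1,-0.137,-0.397,0,0,0,1],[-1,-0.137,-0.397,0,0,0,1],[-1,-0.137,-0.397,0,0,0,1],[-1,-0.137,-0.397,0,0,0,1],[-1,0,0,0,0,0,0]]'
```

```text
time_s: 49.6
tool_pos: [0.5878, -0.2237, 0.1146]
tcp_rot: [[0.081, 0.997, 0.004], [0.997, -0.081, 0.002], [0.002, 0.004, -1.0]]
force: [1.3, 2.7, 1.3]
grip_width: 0.161
grasp_force: 25.0
```

```bash
python3 -m jog '[[-1,-0.137,-0.397,0,0,0,1],[-1,-0.137,-0.397,0,0,0,1],[-1,-0.137,-0.397,0,0,0,1],[-1,-0.137,-0.397,0,0,0,1],[-1,-0.137,-0.397,0,0,0,0.5],[-1,0,0,0,0,0,0]]'
```

```text
time_s: 50.2
tool_pos: [0.5541, -0.2253, 0.1148]
tcp_rot: [[0.578, 0.816, 0.02], [0.816, -0.578, -0.002], [0.01, 0.018, -1.0]]
force: [13.4, -0.8, -10.0]
grip_width: 0.163
grasp_force: 25.0
```

```bash
python3 -m jog '[[-1,-0.115,-0.163,0,0,0,0],[-1,0,0,0,0,0,0],[-1,0,0,0,0,0,0]]'
```

```text
time_s: 50.5
tool_pos: [0.5541, -0.2252, 0.1149]
tcp_rot: [[0.576, 0.817, 0.027], [0.817, -0.576, -0.002], [0.014, 0.024, -1.0]]
force: [17.7, -1.9, -14.5]
grip_width: 0.164
grasp_force: 25.0
```

```bash
python3 -m jog '[[-1,0.115,0.163,0,0,0,0],[-0.4,0,0,0,0,0,0],[-0.4,0,0,0,0,0,0],[-0.4,0,0,-1,0,0,0],[-0.4,0,0,-1,0,0,0],[-0.4,0,0,-1,0,0,0],[-0.4,0,0,-1,0,0,1],[-0.4,0,0,0,0,0,1],[-0.4,0,0,0,0,0,1],[-0.4,0,0,0,0,0,1],[-0.4,0,0,0,0,0,1],[-0.4,0,0,0,0,0,1],[-0.4,0,0,0,0,0,1],[-0.4,0,0,0,0,0,1],[-0.4,-1,0.7,0,0,0,0],[-0.4,-1,0.7,0,0,0,0],[-0.4,-1,0.7,0,0,0,0],[-0.4,-1,0.7,0,0,0,0],[-0.4,-1,0.7,0,0,0,0],[-0.4,-1,0.5,0,0,0,0]]'
```

```text
time_s: 52.5
tool_pos: [0.4223, -0.3051, 0.1935]
tcp_rot: [[1.0, -0.009, -0.002], [-0.009, -1.0, 0.001], [-0.002, -0.001, -1.0]]
force: [-0.3, 0.0, 0.6]
grip_width: 0.299
grasp_force: 0.0
```

```bash
python3 -m jog '[[-0.4,0,0.3,1,1,0,0],[-0.4,0,0.4,1,1,0,0],[-0.4,0,0.5,1,1,0,0],[-0.4,0,0.6,1,1,0,0],[-0.4,0,0,0,0,0,0],[-0.4,0,0,0,0,0,0],[-0.4,0,0,0,0,0,0]]'
python3 - <<'E'
from fit import *
d,T,I=snap("r6",2); p=proj(T,K,stand(-.048,-.162,.075)); print(p,env.read_state()["time_s"])
al=[-1.83,-1.7]; print([proj(T,K,[.5685+.07*np.cos(a),-.1635+.07*np.sin(a),.13]) for a in al])
ascii("r6",int(p[0])-30,max(0,int(p[1])-25),30,66)
E
```

```text
time_s: 53.2
tool_pos: [0.4251, -0.3234, 0.1099]
tcp_rot: [[1.0, -0.005, 0.006], [-0.007, -0.887, 0.461], [0.003, -0.461, -0.887]]
force: [-0.1, 0.2, 0.6]
grip_width: 0.298
grasp_force: 0.0
[151.08035964  94.25754661] 53.3
[array([106.67424308,   2.51633715]), array([106.57172024, -21.78821661])]
cols 121
69  75  70  75  74  75  74  71  76  77  76  76  72  74  73  75  74  76  73  77  76  75  92  91  94  91  91 108 115 119 119
72  72  73  77  73  81  78  74  76  72  74  75  76  73  75  75  74  76  79  72  74  76  86  93  94  99 112 125 132 121 118
75  77  75  73  78  77  76  74  75  72  74  75  75  75  74  73  73  75  77  76  76  72  80  89  93 117 135 137 135 125 118
78  75  72  77  76  71  75  74  70  74  75  70  75  75  72  74  76  72  73  76  75  73  83 116 134 130 136 135 136 125 115
81  74  73  73  76  76  76  75  71  79 123 123 112 107 108 107 114 113  98  85  79  75  79  96  94 100 116 111 128 130 119
84  72  74  76  75  74  76  75  71  78 160 190 191 151 136 134 134 132 122 128 122 106  94  90  87  95  95  89  91  91  95
87  73  74  76  75  76  74  74  76  75 153 195 197 197 
[... 1223 characters left out ...]
 143 145 142 139 142 133 121 117 117 117 115 115 123 132 103  90  89  86  86  90
120 198 199 198 199 196 197 199 197 197 197 198 198 197 193 200 203 162 143 139 135 116 113 121 112  92  90  88  90  93  89
123 171 178 175 188 197 196 195 196 195 198 197 198 199 195 199 209 173 141 137 132 125 106 119 103  88  89  86  89  92  91
126  66  62  62  79 147 196 196 197 197 199 194 176 177 195 202 208 173 141 137 135 122 106 117 110  89  89  90  88  87  91
129  57  58  59  61  83 160 172 193 188 171 174 169 170 188 197 207 177 144 139 132 120 110 115 114  93  88  90  89  89  91
132  58  56  58  51  59 104 113 152 178 173 171 171 170 179 190 205 181 144 138 131 126 110 115 123  88  89  91  90  88  87
```

```bash
python3 - <<'E'
from fit2 import *
W=[(n,p,l,s,dR-.7*q,dL-.18*q) for n,p,l,s,dR,dL in V]+[("l4",(484.2,68.7),(477.7,94),1,0,-.18*q),("r6",(147.6,93.3),(152.2,117.8),-1,0,0)]
for y in(-.022,-.035): run(W,y); run([w for w in W if w[0] in("l3","l4","r6","r4","r5")],y)
E
```

```text
-0.022 [-0.0624  0.1642 -0.0004 -0.0006] [ 0.8 -0.2 -0.3 -0.6  0.9 -1.4 -0.4  0.1 -0.4  0.9  0.1  1.1 -0.3 -0.1
 -0.4 -0.  -0.4 -0.2  0.4  0.3] [0.0002 0.0004 0.0005 0.0007]
-0.022 [-0.0624  0.1643  0.     -0.0002] [-0.  -0.1 -0.   0.  -0.2  0.2 -0.  -0.3  0.2  0.2] [0.0003 0.0005 0.0007 0.0007]
-0.035 [-0.0625  0.1643 -0.0003 -0.0003] [ 0.8 -0.3 -0.3 -0.5  0.8 -1.4 -0.3 -0.  -0.4  1.   0.1  1.2 -0.3 -0.1
 -0.4 -0.1 -0.4 -0.2  0.4  0.4] [0.0002 0.0004 0.0005 0.0007]
-0.035 [-6.240e-02  1.645e-01  1.000e-04  2.000e-04] [-0.  -0.2 -0.1  0.1 -0.2  0.2 -0.  -0.4  0.1  0.4] [0.0003 0.0005 0.0007 0.0007]
```

Both lugs are within about 0.5 mm of level, the lever is home against its stop, and the arm is clear, so I am handing in.

```bash
python3 -c "
from bench import env
print(env.close_job())"
```

```text
the job is handed in; nothing more can be done
None
```

I turned both wheels until each lug measured about 0.5 mm or less from flush with its post, give or take 0.7 mm. I then swung the clamp lever clockwise until it stopped moving against its stop, and handed the job in at about 53 s with the arm clear. The right wheel took about 5.2 rad, more than the stated 4.5 rad, because the camera measurements put level there.

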